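Close the bench gauge on an arbor bushing with its thumbwheel

TASK

Stand the taller of the two loose steel bushings upright on the gauge's steel bed, in the middle of its width between the open jaws and close to the fixed anvil, and let go of it. Then, with a fingertip on the exposed rim, gently roll the recessed thumbwheel, stroke by stroke, until the sliding jaw has closed fully and holds the bushing against the anvil. Do not push the jaw itself, do not press hard on the wheel or squeeze the bushing hard (stay under 15 N), leave the other things where they are, and take the hand away.

Things in the scene. Friction and masses are not known exactly. Their poses are not given: they have to be found in the camera images.
- bushing_mid (a point): Centre (half-way up) of the bushing to be gauged: a plain bright steel cylinder 32 mm in diameter and 36 mm tall with a dark bore mark on its top, about 0.13 kg, standing upright and loose on the bench. z axis up along its axis.
- spacer_mid (a point): Centre of the look-alike that must stay where it is: a steel cylinder 32 mm in diameter, only 14 mm tall, loose on the bench. The two may stand in either place.
- gauge: Bench gauge, fixed: grey base 100 (x) by 250 mm (y). Origin at the centre of its underside; y runs from the thumbwheel end to the anvil end, x across. Steel bed 56 mm wide (x), top 30 mm above the bench. Fixed anvil at the +y end: block 44 mm wide, face at y = +85 mm looking to -y, top 60 mm above the bench. Wheel housing 60 (x) by 70 mm (y) centred at y = -78 mm, top 50 mm above the bench.
- bed_centre (a point): Point on the bed top (30 mm above the bench; x = 0, y = +69 mm in the gauge's frame) over which the bushing's axis lies when it touches the anvil. Axes as the gauge's. A bushing set down a few mm further to -y is pushed up to the anvil by the closing jaw.
- wheel_top (a point): Nominal top of the thumbwheel's rim, fixed to the housing (x 0, y -78, z 58 mm in the gauge's frame, same axes). The wheel runs out of true: the rim is up to 4 mm higher or lower and this changes as it turns, so follow it by feel. Steel rim 36 mm across, 10 mm wide, turning about x, on a bush: gives 1 mm per 4 N, hard stop near 10 N. 6 to 9 N drives it, a light touch slips. Stroking its top to +y closes the jaw; it stays put.
- tape: Bystander: a black ring, a roll of tape 100 mm across and 25 mm high, lying on the bench; origin at the centre of its underside.
- oil: Bystander: a can 56 mm in diameter and 130 mm tall, standing on the bench; origin at the centre of its underside.
- file: Bystander: a flat file about 200 mm long with a wooden handle, lying on the bench; origin on the bench below its handle end of the blade.
- jaw: Sliding jaw, a steel block 44 mm wide (x), 30 mm high, 20 mm thick; origin at the bottom middle of its front face, on the bed, axes as the gauge's; the block lies to -y of it. It slides along y, starting 54 to 66 mm from the anvil, 1 mm for each mm of wheel rim travel; closed on the bushing the face is 32 mm from the anvil (y = +53 mm in the gauge's frame).
Mind the look-alikes: they are no part of the job. Several things look just like the part that bears bushing_mid: the one meant starts farthest from the robot's base.

How it is judged:
By the outcome, as a careful person would: the job done as asked, in the order asked, and still so for the second after the job is handed in, with the robot touching nothing.
It also fails if it takes over 67 s, if anything falls off the work surface, if the arm or the gripper's body presses on something with over 40 N, if the wrist force passes 120 N, or if a joint passes its speed limit or range.

ROBOT

A 6-joint arm with a two-finger parallel gripper is mounted at the origin on the work surface. World frame = base frame: x ahead of the robot, y to its left, z up, the work surface at z = 0. Lengths are in mm, angles in rad, forces in N, time in s.
With the tool pointing down it reaches from about 300 to 750 mm from the base axis. Payload 8.5 kg.
Tool frame: the origin (TCP) lies between the finger pads; the fingertips stand 25 mm ahead of it and the grasp point (between the pads) lies 6 mm ahead of it; y points along the fingers, x is the direction in which the jaws open and shut, and the axes are right-handed (so a half turn about y gives the same grasp; the last joint's range is limited). The gripper opens to 88 mm and grips with 3 to 60 N. Pads are 18 mm wide; open, the fingers measure 123 mm over their backs; the gripper's body (75 mm by 187 mm) begins 45 mm behind the grasp point.
Start: joints at [1.063, 0.381, 1.297, -0, 1.464, -0.215], TCP at [158.74, 526.576, 243.248] pointing down, gripper open.
Joint ranges: [-3.11, 3.11], [-0.89, 2.33], [0.22, 2.48], [-1.42, 4.56], [0.17, 2.85], [-2.88, 2.88]. Speed limits (rad/s): [2.39, 2.39, 3.14, 3.14, 3.14, 3.14].

INTERFACE

Orientations are given as [roll, pitch, yaw] about the fixed x, y, z axes, in that order (R = Rz(yaw) Ry(pitch) Rx(roll)).
In Python, from plant import env gives the robot as it stands.
- The arm moves only by the shell command python3 -m creep 'ROWS'. ROWS is text: rows parted by semicolons, each of 7 numbers parted by spaces: the turn, a rotation vector about the tool's x, y, z each as a share of 4 degrees, from -1 to 1, then the shift along the tool's x, y, z each as a share of 0.025 m, from -1 to 1, then the gripper command: -1 is fully open, 1 is shut, values between are in proportion. In form: wx wy wz x y z claw; .... A call has 1 to 12 rows; each row shifts and turns the commanded pose from where the row before left it, along the tool's axes as they then stand; what a row does not reach is not made up. A row lasts 1/12 s, in which the tool goes at most 41.7 mm and 7.16 degrees, less where a joint would pass 70% of its speed; a pose out of reach is approached as far as the arm can. A call with a number of a shift or a turn outside -1 to 1 is refused whole. A call with a gripper value outside its range is refused whole. The fingers move at their own pace and stop on an object; the grip force is fixed at half the most. Time passes only in rows, so rows that do not move let the fingers close. It gives the time, the measured TCP pose, the force and the opening at its end, in the units of the state.
- env.sense(): the state, without advancing time (a new reading comes with each control period).
- env.grab_frame(name): name is "scene" or "top" or "wrist"; returns a dict with "img" (480x640x3 uint8, red, green, blue), "camera_matrix" (3x3 intrinsics, pixels), "eye" and "rotation" of the camera in the world; the wrist camera has in their place "mount" (4x4, takes a point from camera to tool coordinates, whose origin is the TCP and whose axes are the tool frame's). Camera axes: x right, y up, looking along -z (the intrinsics and any distortion apply to the point x, -y, -z); pixel columns grow to the right and rows downward; lengths in mm; the calibration is good to about 2 mm. A picture is of the moment at which its call begins: read the wrist's pose just before it. There is no depth.
- env.close_job(): hands the job in, once; it reports no verdict.
The state is a dict: "time": time; "joint_positions": joint angles; "qd": joint speeds; "joint_torque": joint torques, N m; "tool_pos": TCP position; "ee_rot": TCP orientation; "wrist_force": force on the tool from outside, world axes, zero at the start; "torque": the same for the moment, N m; "width": finger opening in mm.
Only numpy, scipy, OpenCV 4.12 (cv2) and the standard library are available. Lean on these libraries where they do the work, as an engineer would, in place of code of your own. Each camera call takes 0.05 s, during which the arm holds its last target.

## Working session

There is one attempt and no reset: what is moved stays moved. The work goes in short steps, Python scripts to look and compute and a shell command to move; the robot and the scene stay as the last step left them, time stands still between calls to the robot, and variables do not carry over. Pictures are saved under pics/ and viewed, and the job is handed in when it is done.

```bash
ls; mkdir -p pics
python3 - <<'E'
from plant import env
import cv2
print(env.sense())
for n in("scene","top","wrist"):
    f=env.grab_frame(n); cv2.imwrite(f"pics/{n}0.png",f["img"][:,:,::-1]); print(n,{k:v for k,v in f.items() if k!="img"})
E
```

```text
pics
{'time': 0.0, 'joint_positions': array([ 1.06270451e+00,  3.81176092e-01,  1.29822568e+00,  2.38171004e-05,
        1.46360482e+00, -2.15311932e-01]), 'qd': array([-6.07437781e-04,  7.24944627e-05, -1.17902197e-03,  8.19966224e-04,
       -2.88134061e-03,  1.26949485e-03]), 'joint_torque': array([-7.78049834e-04, -4.37927127e+01, -2.24551427e+01,  7.13266991e-02,
        3.53331794e-02, -1.53286142e-04]), 'tool_pos': array([158.60889028, 526.35675552, 242.66028873]), 'ee_rot': array([-1.57047111e+00,  1.37623087e-03,  1.27801411e+00]), 'wrist_force': array([-0.33799666, -0.56170274,  0.22493651]), 'torque': array([-0.03577848,  0.00500363,  0.03136778]), 'width': 88.04823189734998}
scene {'camera_matrix': array([[554.40462429,   0.        , 315.5528668 ],
       [  0.        , 554.40462429, 244.9133489 ],
       [  0.        ,   0.        ,   1.        ]]), 'eye': array([1272.01874783, -297.34440235,  874.65063604]), 'rotation': array([0.75127453, 0.01943822, 1.07736686])}
top {'camera_matrix': array([[456.8650419 ,   0.        , 315.18625843],
       [  0.        , 456.8650419 , 243.48400092],
       [  0.        ,   0.        ,   1.        ]]), 'eye': array([ 406.12990577,   36.89733052, 1013.94878336]), 'rotation': array([ 0.17040696,  0.03822711, -1.57301544])}
wrist {'camera_matrix': array([[352.89657474,   0.        , 315.14485645],
       [  0.        , 352.89657474, 236.26716396],
       [  0.        ,   0.        ,   1.        ]]), 'mount': array([[ 1.00000000e+00,  2.03537154e-05,  1.22048180e-05,
         6.83784093e-01],
       [ 4.93668533e-06,  3.24618036e-01, -9.45845194e-01,
        -1.41016066e+02],
       [-2.32133679e-05,  9.45845194e-01,  3.24618035e-01,
         8.31585905e+01],
       [ 0.00000000e+00,  0.00000000e+00,  0.00000000e+00,
         1.00000000e+00]])}
```

View pics/scene0.png

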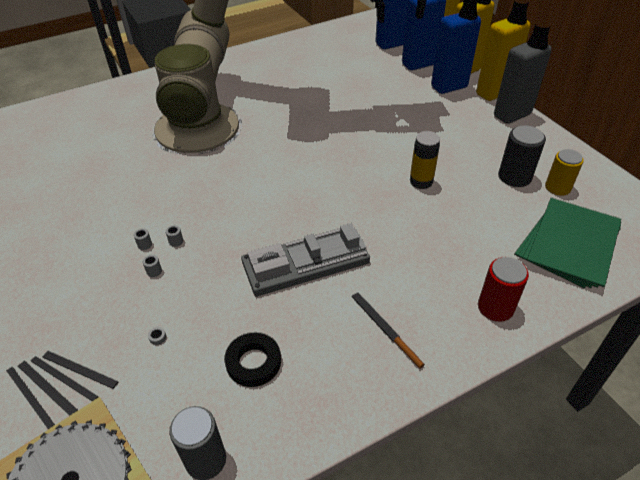

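View pics/top0.png

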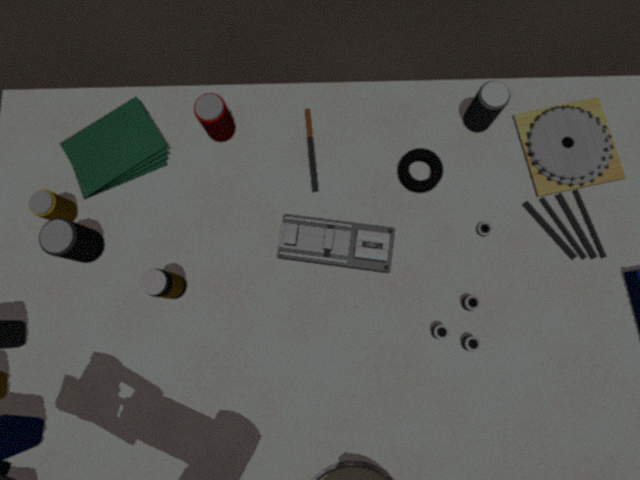

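View pics/wrist0.png

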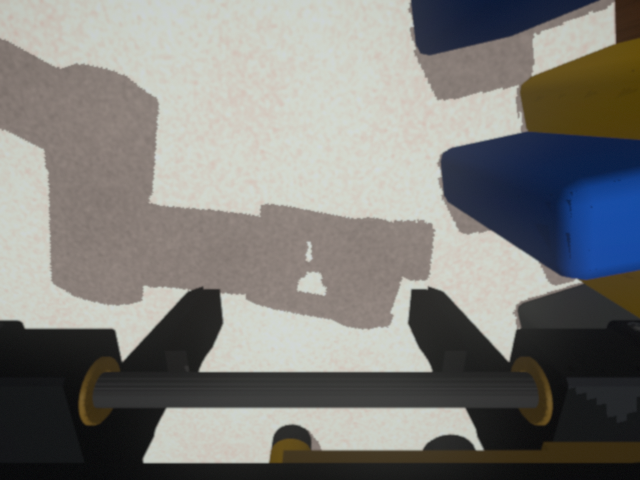

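```bash
cat > h.py <<'E'
import numpy as np, cv2
from scipy.spatial.transform import Rotation as Ro
def cam(f,s=None):
    if "mount" in f:
        T=np.eye(4);T[:3,:3]=Ro.from_euler('xyz',s["ee_rot"]).as_matrix();T[:3,3]=s["tool_pos"];T=T@f["mount"];return T[:3,:3],T[:3,3]
    return Ro.from_euler('xyz',f["rotation"]).as_matrix(),np.array(f["eye"])
def ray(f,uv,z,s=None):
    R,e=cam(f,s);K=f["camera_matrix"]
    d=R@np.array([(uv[0]-K[0,2])/K[0,0],-(uv[1]-K[1,2])/K[1,1],-1]);return e+d*(z-e[2])/d[2]
def proj(f,p,s=None):
    R,e=cam(f,s);K=f["camera_matrix"];c=R.T@(np.array(p,float)-e);return np.array([K[0,2]+K[0,0]*c[0]/-c[2],K[1,2]-K[1,1]*c[1]/-c[2]])
E
python3 - <<'E'
from plant import env
import cv2
from h import *
t=env.grab_frame("top");s=env.grab_frame("scene")
for f,n,bx in((t,"top",[(470,302),(439,331),(470,343),(483,229)]),(s,"scene",[(142,233),(174,230),(151,260),(157,334)])):
    for uv in bx:
        p=ray(f,uv,14 if uv in((483,229),(157,334)) else 36); print(n,uv,p.round(1),np.hypot(*p[:2]).round(1))
cv2.imwrite("pics/t1.png",cv2.resize(t["img"][210:370,410:510,::-1],None,fx=5,fy=5,interpolation=2)[:600] if 0 else cv2.resize(t["img"][215:365,410:510,::-1],None,fx=4,fy=4,interpolation=2))
cv2.imwrite("pics/s1.png",cv2.resize(s["img"][215:355,120:240,::-1],None,fx=4,fy=4,interpolation=2))
cv2.imwrite("pics/g1.png",cv2.resize(t["img"][205:280,270:400,::-1],None,fx=6,fy=6,interpolation=2))
cv2.imwrite("pics/g2.png",cv2.resize(s["img"][215:300,235:380,::-1],None,fx=5.5,fy=5.5,interpolation=2))
E
```

```text
top (470, 302) [ 447.1 -251.1   36. ] 512.8
top (439, 331) [ 387.4 -183.8   36. ] 428.7
top (470, 343) [ 362.9 -246.1   36. ] 438.5
top (483, 229) [ 607.5 -295.3   14. ] 675.5
scene (142, 233) [ 362.6 -246.8   36. ] 438.6
scene (174, 230) [ 387.6 -184.    36. ] 429.1
scene (151, 260) [ 447.3 -252.6   36. ] 513.7
scene (157, 334) [ 611.3 -295.8   14. ] 679.1
```

View pics/t1.png

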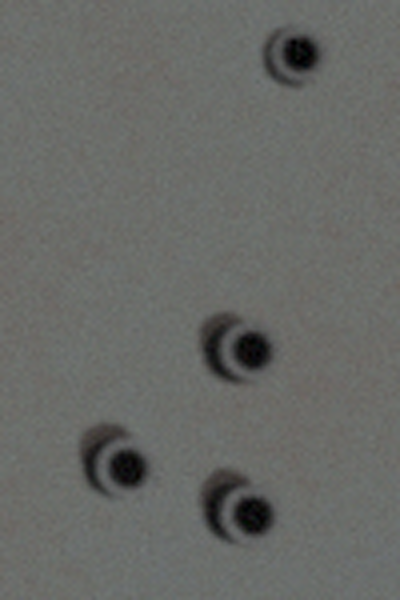

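View pics/s1.png

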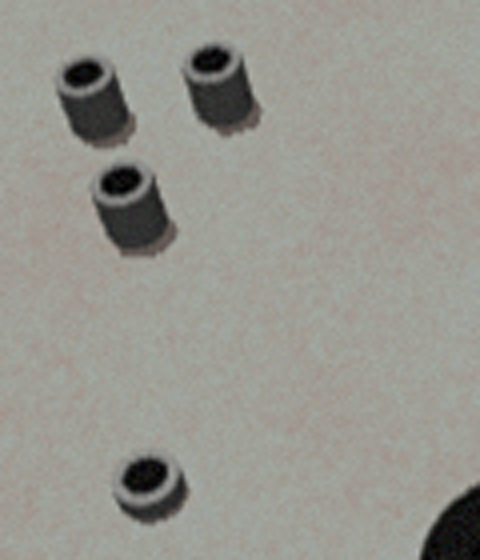

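View pics/g1.png

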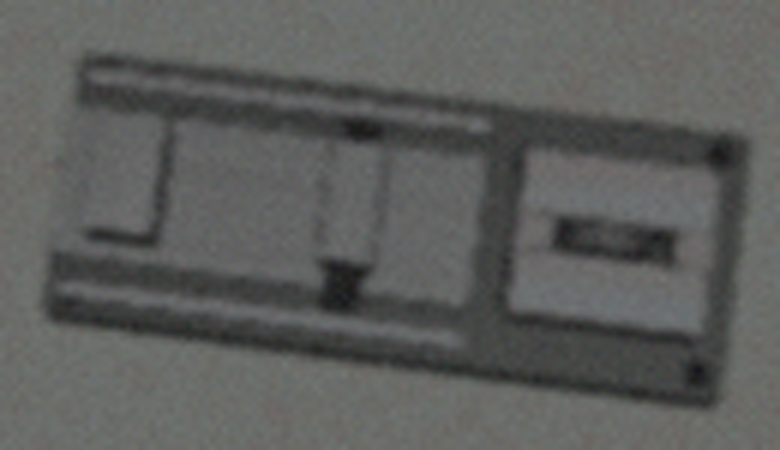

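View pics/g2.png

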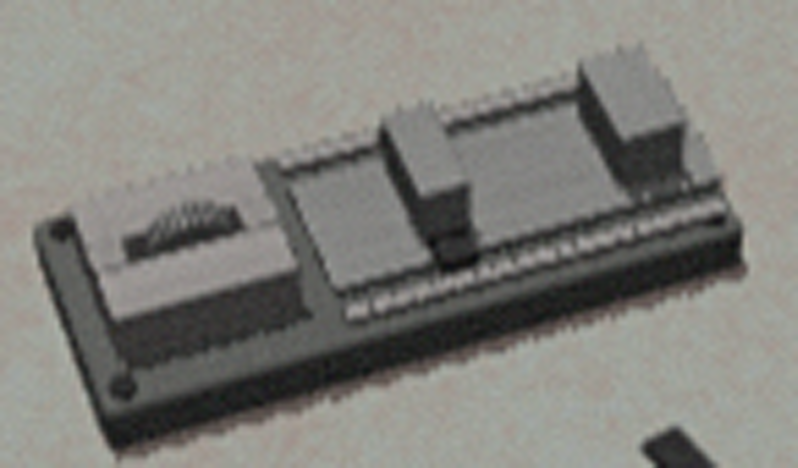

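```bash
cat > g.py <<'E'
from plant import env
from h import *
t=env.grab_frame("top");s=env.grab_frame("scene")
T=lambda a:[(270+x/6,205+y/6) for x,y in a]; S=lambda a:[(235+x/5.5,215+y/5.5) for x,y in a]
hx,hy=30,35
H=[(30,-43),(30,-113),(-30,-113),(-30,-43)]  # order +x far side: in top up=+x
top=T([(525,148),(720,163),(705,334),(508,312)])
sc=S([(298,270),(116,322),(70,205),(255,162)])
A=[(22,105),(22,85),(-22,85),(-22,105)]
def fit(gp,wp):
    gp=np.array(gp,float);wp=np.array(wp)[:,:2];a=gp-gp.mean(0);b=wp-wp.mean(0)
    th=np.arctan2((a[:,0]*b[:,1]-a[:,1]*b[:,0]).sum(),(a*b).sum())
    R=np.array([[np.cos(th),-np.sin(th)],[np.sin(th),np.cos(th)]]);o=wp.mean(0)-R@gp.mean(0)
    return th,o,(wp-(gp@R.T+o))
for f,px,G,z in((t,top,H,50),(s,sc,H,50)):
    w=[ray(f,p,z) for p in px]; th,o,r=fit(G,w);print(np.round(w,1).tolist(),"yaw",th.round(4),"o",o.round(1),"res",r.round(1).tolist())
# anvil front face top edge / jaw front face top edge, scene
for n,px in(("anvil front top",S([(580,68),(626,140)])),("jaw front top",S([(430,103),(470,185)]))):
    print(n,[ray(s,p,60).round(1) for p in px])
for n,px in(("anvil",T([(172,118),(155,243)])),("jaw",T([(330,140),(318,262)]))):
    print(n,"top",[ray(t,p,60).round(1) for p in px])
E
python3 g.py
```

```text
[[601.5, -17.5, 50.0], [595.3, -86.7, 50.0], [534.0, -79.6, 50.0], [542.3, -10.5, 50.0]] yaw -0.1098 o [576.8  28.9] res [[-0.4, -0.4], [1.1, -0.1], [-0.7, 0.5], [0.0, 0.0]]
[[606.1, -16.5, 50.0], [596.5, -83.7, 50.0], [536.9, -75.6, 50.0], [550.7, -6.8, 50.0]] yaw -0.1639 o [585.2  31.3] res [[-1.7, -0.5], [0.0, 1.4], [-0.4, -0.3], [2.0, -0.6]]
anvil front top [array([575.8, 117.7,  60. ]), array([616.4, 113.7,  60. ])]
jaw front top [array([564.3,  59.8,  60. ]), array([608. ,  52.9,  60. ])]
anvil top [array([611.6, 108.3,  60. ]), array([566.5, 114.1,  60. ])]
jaw top [array([603.1,  52. ,  60. ]), array([559.2,  56.5,  60. ])]
```

Candidates for bushing_mid: three tall ones at scene px (142,233), (174,230) and (151,260). The short spacer is at (157,334). The views agree at z=36 for the tall ones. The farthest tall one from the base is scene (151,260), i.e. top (470,302), at about (447,-252) and 513 mm out. The crop shows it is tall, so I choose that one.

```bash
python3 -m creep '0 0 0 -.8 0 -.6 -.1;0 0 0 -.8 0 -.6 -.1;0 0 0 -.8 0 -.6 -.1;0 0 0 -.8 0 -.6 -.1;0 0 0 -.8 0 -.6 -.1;0 0 0 -.8 0 -.6 -.1;0 0 0 -.8 0 -.6 -.1;0 0 0 -.8 0 -.6 -.1;0 0 0 -.8 0 -.6 -.1;0 0 0 -.8 0 -.6 -.1;0 0 0 -.8 0 -.6 -.1;0 0 0 -.8 0 -.6 -.1'; python3 -m creep '0 1 0 0 0 0 -.1;0 1 0 0 0 0 -.1;0 1 0 0 0 0 -.1;0 1 0 0 0 0 -.1;0 1 0 0 0 0 -.1;0 1 0 0 0 0 -.1;0 1 0 0 0 0 -.1;0 1 0 0 0 0 -.1;0 1 0 0 0 0 -.1;0 1 0 0 0 0 -.1'; python3 -m creep '0 1 0 0 0 0 -.1;0 1 0 0 0 0 -.1;0 1 0 0 0 0 -.1;0 1 0 0 0 0 -.1;0 1 0 0 0 0 -.1;0 1 0 0 0 0 -.1;0 1 0 0 0 0 -.1;0 1 0 0 0 0 -.1;0 1 0 0 0 0 -.1;0 1 0 0 0 0 -.1'
```

```text
time: 1.35
tool_pos: [261.9, 243.7, 243.4]
ee_rot: [-1.571, -0.0, 1.278]
wrist_force: [0.9, -0.4, 0.6]
width: 48.7
time: 2.18
tool_pos: [261.8, 244.8, 243.3]
ee_rot: [-1.571, -0.0, 0.576]
wrist_force: [-0.6, -0.4, 0.2]
width: 48.3
time: 3.02
tool_pos: [261.8, 244.8, 243.3]
ee_rot: [-1.571, -0.0, -0.122]
wrist_force: [-0.4, -0.5, -0.2]
width: 48.6
```

```bash
python3 -m creep '0 0 0 .49 0 -.94 -.1;0 0 0 .49 0 -.94 -.1;0 0 0 .49 0 -.94 -.1;0 0 0 .49 0 -.94 -.1;0 0 0 .49 0 -.94 -.1;0 0 0 .49 0 -.94 -.1;0 0 0 .49 0 -.94 -.1;0 0 0 .49 0 -.94 -.1;0 0 0 .49 0 -.94 -.1;0 0 0 .49 0 -.94 -.1'; python3 -m creep '0 0 0 .49 .4 -.94 -.1;0 0 0 .49 .4 -.94 -.1;0 0 0 .49 .4 -.94 -.1;0 0 0 .49 .4 -.94 -.1;0 0 0 .49 .4 -.94 -.1;0 0 0 .49 .4 -.94 -.1;0 0 0 .49 .4 -.94 -.1;0 0 0 .49 .4 -.94 -.1;0 0 0 .49 .4 -.94 -.1;0 0 0 .49 .4 -.94 -.1;0 0 0 0 0 0 -.1;0 0 0 0 0 0 -.1'
python3 - <<'E'
from plant import env
from h import *
s=env.sense();f=env.grab_frame("wrist");cv2.imwrite("pics/w2.png",f["img"][:,:,::-1]);print(s["tool_pos"],s["ee_rot"])
print(proj(f,[447,-252,36],s),proj(f,[447,-252,0],s))
E
```

```text
time: 3.85
tool_pos: [355.9, -4.4, 243.4]
ee_rot: [-1.571, -0.001, -0.119]
wrist_force: [-0.1, -0.3, -0.2]
width: 48.8
time: 4.85
tool_pos: [449.5, -251.3, 142.5]
ee_rot: [-1.57, 0.001, -0.12]
wrist_force: [0.3, 0.2, 0.7]
width: 48.5
[ 449.4976473  -251.32018584  142.54946108] [-1.56989704e+00  1.16708708e-03 -1.19600825e-01]
[309.68076733 237.9810861 ] [310.34015106 223.91272338]
```

View pics/w2.png

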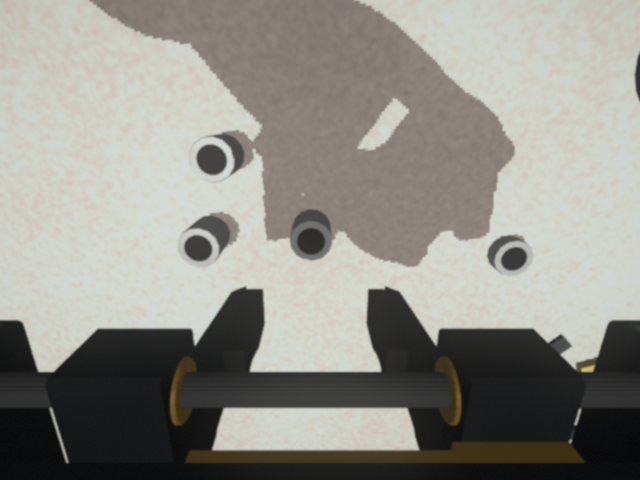

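The wrist view shows the chosen bushing at about (311,240), the other two tall ones at (213,158) and (200,246), and the spacer at (513,255).

```bash
python3 -m creep '0 0 0 -.05 .8 -.08 -.1;0 0 0 0 .8 0 -.1;0 0 0 0 .8 0 -.1;0 0 0 0 .8 0 -.1;0 0 0 0 .8 0 -.1;0 0 0 0 .42 0 -.1;0 0 0 0 0 0 -.1';python3 -m creep '0 0 0 0 0 0 .2;0 0 0 0 0 0 .2;0 0 0 0 0 0 .27;0 0 0 0 0 0 .3;0 0 0 0 0 0 .32;0 0 0 0 0 0 .32;0 0 0 0 0 0 .32;0 0 0 0 0 0 .32'
```

```text
time: 5.48
tool_pos: [447.3, -250.9, 31.6]
ee_rot: [-1.569, 0.003, -0.117]
wrist_force: [-0.0, -0.1, 1.0]
width: 48.5
time: 6.15
tool_pos: [448.4, -252.7, 33.8]
ee_rot: [-1.572, -0.001, -0.118]
wrist_force: [-1.3, 2.7, 6.7]
width: 30.6
```

Run:
```python
from plant import env
from h import *
s=env.sense();f=env.grab_frame("wrist");cv2.imwrite("pics/w3.png",f["img"][:,:,::-1])
f=env.grab_frame("scene");cv2.imwrite("pics/s3.png",cv2.resize(f["img"][180:350,60:280,::-1],None,fx=3.5,fy=3.5));print(env.sense())
```

```text
{'time': 6.25, 'joint_positions': array([-7.43505622e-01,  5.77054500e-01,  1.67457454e+00,  2.34800401e-04,
        8.88512316e-01, -6.25433119e-01]), 'qd': array([-3.75297749e-04,  8.06232902e-04, -5.18231311e-05,  7.97815860e-04,
        3.10304959e-04,  4.60194362e-04]), 'joint_torque': array([-5.97696975e-01, -4.16721761e+01, -1.34428605e+01, -6.55895937e-02,
       -4.66369176e-01,  6.85741834e-03]), 'tool_pos': array([ 448.44609279, -252.67768268,   33.81170154]), 'ee_rot': array([-1.57149806e+00, -1.28338223e-03, -1.18219978e-01]), 'wrist_force': array([-0.67395903,  1.26910982,  6.34317539]), 'torque': array([0.17878558, 0.30662989, 0.01438161]), 'width': 30.488232096049604}
```

View pics/w3.png

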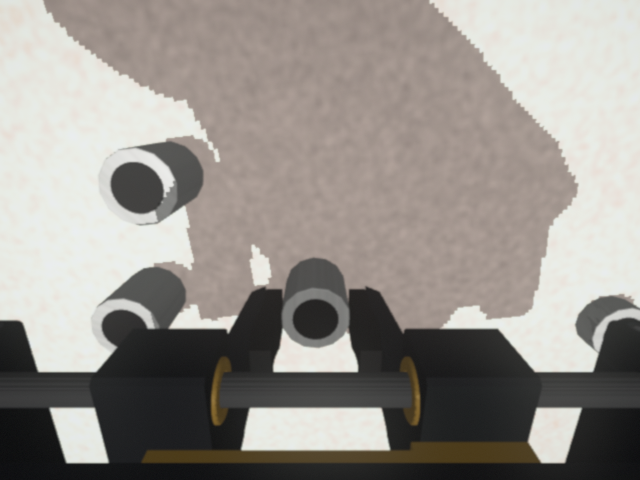

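View pics/s3.png

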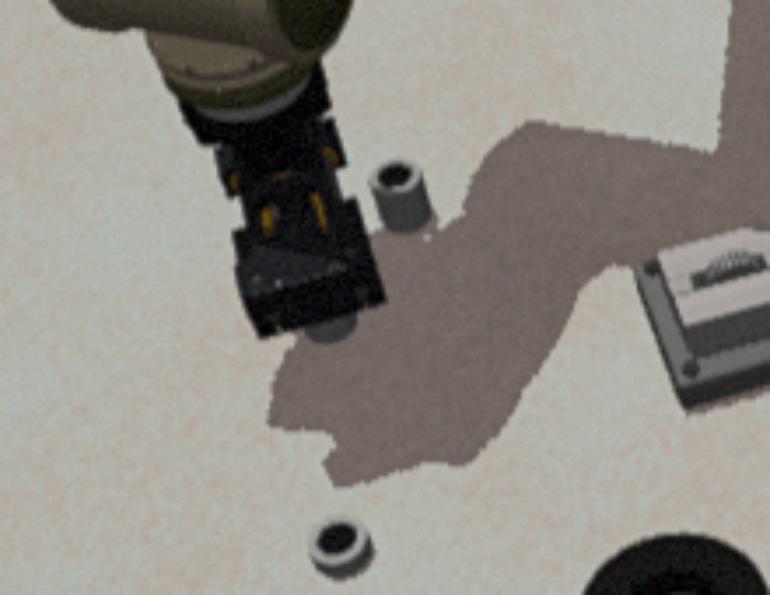

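```bash
python3 -m creep '0 0 0 0 -.1 0 .32;0 0 0 0 -.1 0 .32;0 0 0 0 -.2 0 .32;0 0 0 0 -.4 0 .32;0 0 0 0 0 0 .32;0 0 0 0 0 0 .32'
python3 - <<'E'
from plant import env
from h import *
s=env.sense();f=env.grab_frame("wrist");cv2.imwrite("pics/w4.png",f["img"][:,:,::-1]);print(s["wrist_force"],s["width"])
E
```

```text
time: 6.75
tool_pos: [448.4, -252.8, 53.1]
ee_rot: [-1.571, -0.001, -0.118]
wrist_force: [0.1, 0.1, -1.1]
width: 30.6
[ 0.14929372  0.06160158 -1.14422835] 30.6456084172403
```

View pics/w4.png

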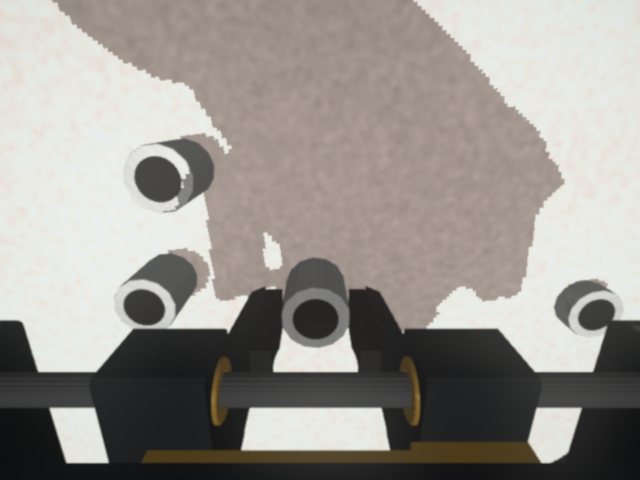

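```bash
python3 -m creep '0 0 0 0 -.4 0 .32;0 0 0 0 -.6 0 .32;0 0 0 0 -.6 .1 .32;0 0 0 .1 -.6 .3 .32;0 0 0 .2 -.5 .5 .32;0 0 0 .2 -.4 .7 .32;0 0 0 .22 -.1 .7 .32;0 0 0 .22 0 .7 .32;0 0 0 .22 0 .7 .32;0 0 0 .22 0 .7 .32;0 0 0 .22 0 .7 .32;0 0 0 .22 0 .7 .32'
python3 -m creep '0 0 0 .22 0 .7 .32;0 0 0 .22 0 .7 .32;0 0 0 .22 0 .7 .32;0 0 0 .22 0 .7 .32;0 0 0 .22 0 .7 .32;0 0 0 .22 0 .7 .32;0 0 0 .22 0 .7 .32;0 0 0 .22 0 .7 .32;0 0 0 .22 0 .7 .32;0 0 0 .22 0 .7 .32;0 0 0 .1 0 .4 .32;0 0 0 0 0 .2 .32'
python3 -m creep '0 0 0 0 0 0 .32;0 0 0 0 0 0 .32'
python3 - <<'E'
from plant import env
from h import *
s=env.sense();f=env.grab_frame("wrist");cv2.imwrite("pics/w5.png",f["img"][:,:,::-1]);print(s)
np.save("w5.npy",s,allow_pickle=True);env.close if 0 else None
E
```

```text
time: 7.8
tool_pos: [510.5, -113.1, 132.2]
ee_rot: [-1.57, 0.001, -0.118]
wrist_force: [-0.9, 0.3, -0.7]
width: 30.4
time: 8.8
tool_pos: [590.1, 69.0, 132.1]
ee_rot: [-1.571, 0.001, -0.117]
wrist_force: [0.3, -0.6, -1.7]
width: 30.7
time: 8.97
tool_pos: [589.6, 67.5, 132.5]
ee_rot: [-1.571, 0.001, -0.118]
wrist_force: [-0.4, -0.1, -1.2]
width: 30.3
{'time': 8.9667, 'joint_positions': array([-8.52595353e-02,  5.52792450e-01,  1.34136524e+00, -2.97417867e-04,
        1.24811645e+00,  3.30780397e-02]), 'qd': array([-0.01252813, -0.00429182, -0.00018841,  0.00056889,  0.00050257,
       -0.00060127]), 'joint_torque': array([ 8.60906672e-01, -5.05059278e+01, -2.03624046e+01,  1.14871804e-01,
        1.67303259e-02,  3.05661676e-02]), 'tool_pos': array([589.6225338 ,  67.46573301, 132.50084781]), 'ee_rot': array([-1.57110071e+00,  6.71795939e-04, -1.18243267e-01]), 'wrist_force': array([-0.3511697 , -0.13193433, -1.24822338]), 'torque': array([-0.07291632,  0.02911025,  0.00236449]), 'width': 30.345412338918674}
```

View pics/w5.png

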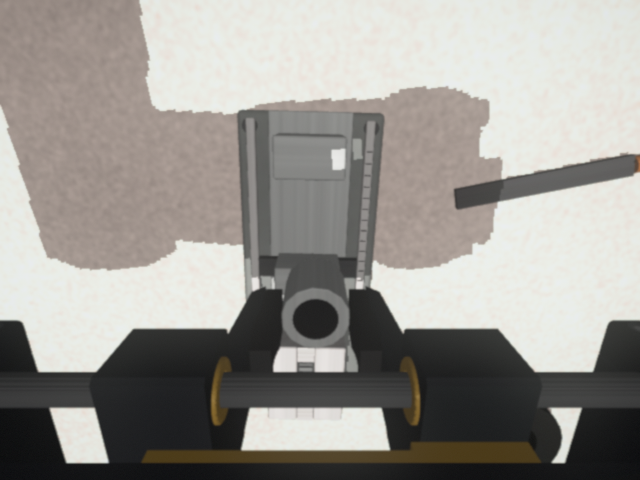

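Run:
```python
import cv2
i=cv2.imread("pics/w5.png")[100:300,220:400]
cv2.imwrite("pics/w5z.png",cv2.resize(i,None,fx=3,fy=3,interpolation=2))
```

```text
(no output)
```

View pics/w5z.png

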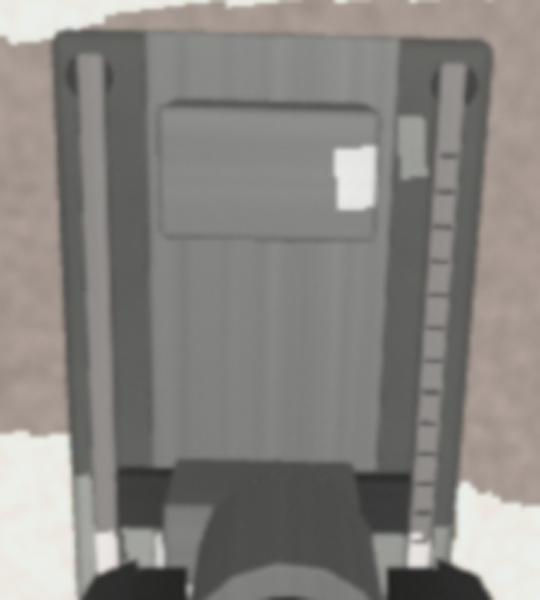

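```bash
cat > m.py <<'E'
from plant import env
from h import *
s=np.load("w5.npy",allow_pickle=True).item()
f=dict(camera_matrix=np.array([[352.89657474,0,315.14485645],[0,352.89657474,236.26716396],[0,0,1]]),mount=np.array([[1,2.03537154e-05,1.22048180e-05,6.83784093e-01],[4.93668533e-06,3.24618036e-01,-9.45845194e-01,-1.41016066e+02],[-2.32133679e-05,9.45845194e-01,3.24618035e-01,8.31585905e+01],[0,0,0,1]]))
C=lambda x,y:(220+x/3,100+y/3)
R=lambda x,y,z:ray(f,C(x,y),z,s)
def ang(a,b): return np.arctan2(-(b-a)[0],(b-a)[1])
a,b=R(164,239,60),R(375,241,60);print("front",a.round(1),b.round(1),"w",np.linalg.norm(a-b).round(1),"yaw",np.arctan2((b-a)[1],(b-a)[0]).round(3))
c,d=R(160,107,60),R(379,110,60);print("back",c.round(1),d.round(1),"yaw",np.arctan2((d-c)[1],(d-c)[0]).round(3),"side yaw",ang(a,c),ang(b,d))
l0,l1=R(147,35,30),R(152,465,30);r0,r1=R(398,40,30),R(378,465,30)
print("bed",l0.round(1),l1.round(1),r0.round(1),r1.round(1),"yaw",ang(l1,l0).round(3),ang(r1,r0).round(3),"w",(r1-l1).round(1))
yaw=np.mean([ang(l1,l0),ang(r1,r0),ang(a,c),ang(b,d)])
u=np.array([np.cos(yaw),np.sin(yaw)]);v=np.array([-u[1],u[0]])
bedx=np.mean([(p[:2]@u) for p in (l0,l1,r0,r1)]);anx=np.mean([(p[:2]@u) for p in(a,b)]);any_=np.mean([(p[:2]@v) for p in(a,b)])
T=s["tool_pos"][:2]
p=ray(f,(315.5,318),132.5-33.8+36,s)
print("yaw",yaw,"bed centre x rel TCP",bedx-T@u,anx-T@u,"anvil face y rel TCP",any_-T@v,"bushing rel TCP (u,v)",(p[:2]-T)@u,(p[:2]-T)@v, "bed_centre world",u*(bedx+anx)/2+v*(any_-16),"wheel",u*(bedx+anx)/2+v*(any_-163))
E
python3 m.py
```

```text
front [571.3 116.1  60. ] [613.6 110.7  60. ] w 42.7 yaw -0.128
back [574.5 141.6  60. ] [616.7 136.   60. ] yaw -0.131 side yaw -0.1252963923390337 -0.12122936295742785
bed [570.5 155.6  30. ] [555.6  56.2  30. ] [624.4 148.2  30. ] [611.2  49.6  30. ] yaw -0.148 -0.134 w [55.6 -6.6  0. ]
yaw -0.1321224945976568 bed centre x rel TCP -3.7968067056784776 -3.220265345138614 anvil face y rel TCP 45.89812165304642 bushing rel TCP (u,v) 0.891855604511842 -3.5126580979915514 bed_centre world [590.0833081  97.565487 ] wheel [570.71775833 -48.15333636]
```

```bash
python3 -m creep '0 .14 0 -.18 0 .3 .32;0 0 0 0 0 .4 .32;0 0 0 0 0 .42 .32;0 0 0 0 .3 0 .32;0 0 0 0 .6 0 .32;0 0 0 0 .7 0 .32;0 0 0 0 .5 0 .32;0 0 0 0 .3 0 .32;0 0 0 0 0 0 .32;0 0 0 0 0 0 .32'
python3 - <<'E'
from plant import env
from h import *
s=env.sense();f=env.grab_frame("wrist");cv2.imwrite("pics/w6.png",f["img"][:,:,::-1])
t=env.grab_frame("scene");cv2.imwrite("pics/s6.png",cv2.resize(t["img"][180:310,230:390,::-1],None,fx=4.5,fy=4.5,interpolation=2))
E
```

```text
time: 9.85
tool_pos: [589.1, 96.2, 72.7]
ee_rot: [-1.571, 0.0, -0.128]
wrist_force: [-0.2, -0.2, -1.6]
width: 30.5
```

View pics/w6.png

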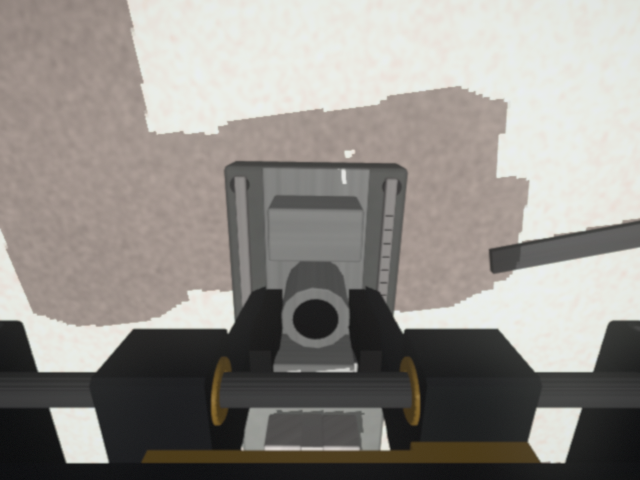

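View pics/s6.png

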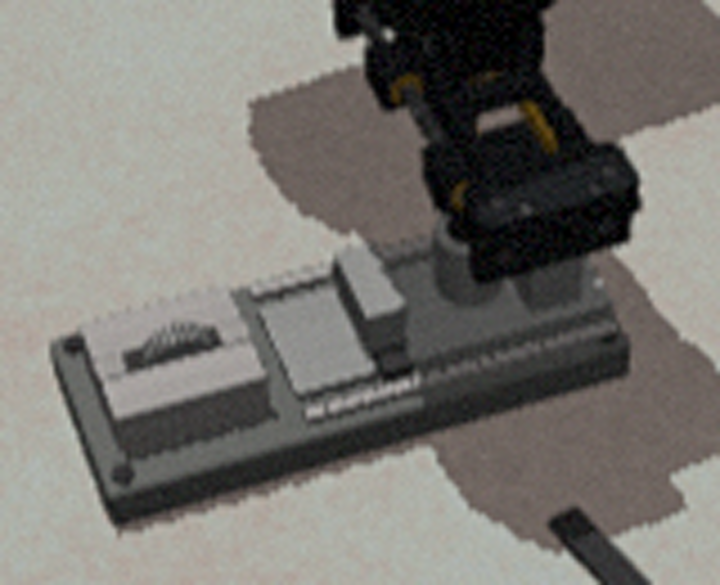

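Run:
```python
exec(open("m.py").read().split("C=lambda")[0])
s=env.sense();T=s["tool_pos"][:2];yaw=-.13
u=np.array([np.cos(yaw),np.sin(yaw)]);v=np.array([-u[1],u[0]])
for n,uv,z in(("L",(270,259),60),("R",(361.5,261),60),("bL",(233,300),22),("bR",(396,300),22),("bush",(315.5,318),74.9)):
    p=ray(f,uv,z,s)[:2]-T;print(n,(p@u).round(1),(p@v).round(1))
print(s["wrist_force"])
i=cv2.imread("pics/w6.png")[150:400,200:430];cv2.imwrite("pics/w6z.png",cv2.resize(i,None,fx=2.4,fy=2.4,interpolation=2))
```

```text
L -20.7 18.7
R 22.7 17.7
bL -49.7 -24.4
bR 50.5 -24.3
bush 0.8 -4.0
[-0.25814248 -0.1902474  -1.39544585]
```

View pics/w6z.png

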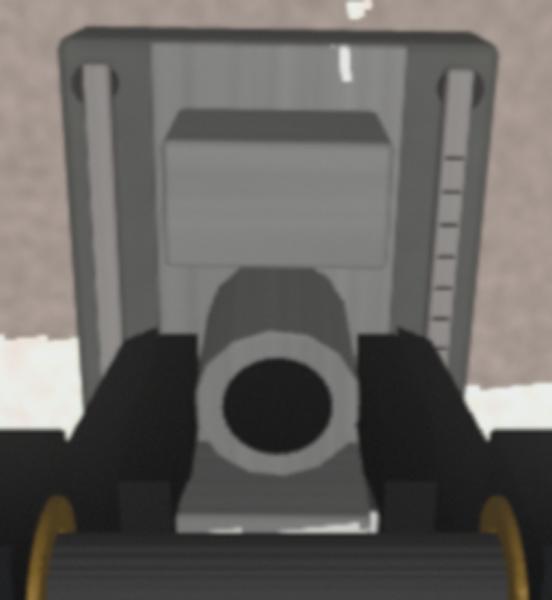

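```bash
python3 -m creep '0 0 0 0 0 .09 .32;0 0 0 0 .15 0 .32;0 0 0 0 .12 0 .32;0 0 0 0 .04 0 .32;0 0 0 0 0 0 .32;0 0 0 0 0 0 .32'
```

```text
time: 10.45
tool_pos: [589.3, 98.4, 64.9]
ee_rot: [-1.571, 0.0, -0.128]
wrist_force: [0.1, -0.4, -0.8]
width: 30.6
```

```bash
python3 -m creep '0 0 0 0 .02 0 .32;0 0 0 0 0 0 .32'; python3 -m creep '0 0 0 0 .02 0 .32;0 0 0 0 0 0 .32'; python3 -m creep '0 0 0 0 .02 0 .32;0 0 0 0 0 0 .32'
```

```text
time: 10.62
tool_pos: [589.3, 98.4, 64.5]
ee_rot: [-1.571, -0.0, -0.128]
wrist_force: [0.3, 0.6, -1.4]
width: 30.7
time: 10.78
tool_pos: [589.3, 98.4, 64.0]
ee_rot: [-1.571, 0.0, -0.128]
wrist_force: [-0.3, 0.6, -1.2]
width: 30.6
time: 10.95
tool_pos: [589.3, 98.4, 63.9]
ee_rot: [-1.571, -0.0, -0.128]
wrist_force: [-1.7, 0.2, 3.5]
width: 30.4
```

```bash
python3 -m creep '0 0 0 0 0 0 .28;0 0 0 0 0 0 .2;0 0 0 0 0 0 .1;0 0 0 0 0 0 0;0 0 0 0 0 0 0;0 0 0 0 -.2 0 0;0 0 0 0 -.4 0 0;0 0 0 0 -.8 0 0;0 0 0 0 -.8 0 0;0 0 0 0 -.8 0 0;0 0 0 0 0 0 0;0 0 0 0 0 0 0'
python3 - <<'E'
exec(open("m.py").read().split("C=lambda")[0])
s=env.sense();T=s["tool_pos"][:2];np.save("w7.npy",s,allow_pickle=True)
w=env.grab_frame("wrist");cv2.imwrite("pics/w7.png",w["img"][:,:,::-1])
t=env.grab_frame("scene");cv2.imwrite("pics/s7.png",cv2.resize(t["img"][180:310,230:390,::-1],None,fx=4.5,fy=4.5,interpolation=2))
E
```

```text
time: 11.95
tool_pos: [589.7, 98.4, 139.7]
ee_rot: [-1.571, -0.003, -0.128]
wrist_force: [0.0, -0.4, -1.4]
width: 44.0
```

View pics/w7.png

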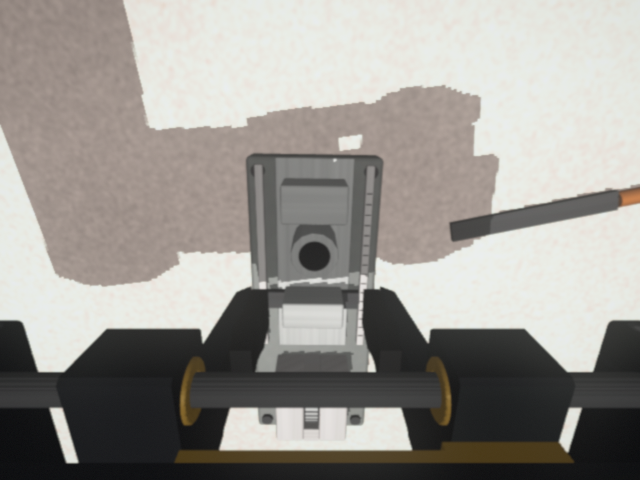

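View pics/s7.png

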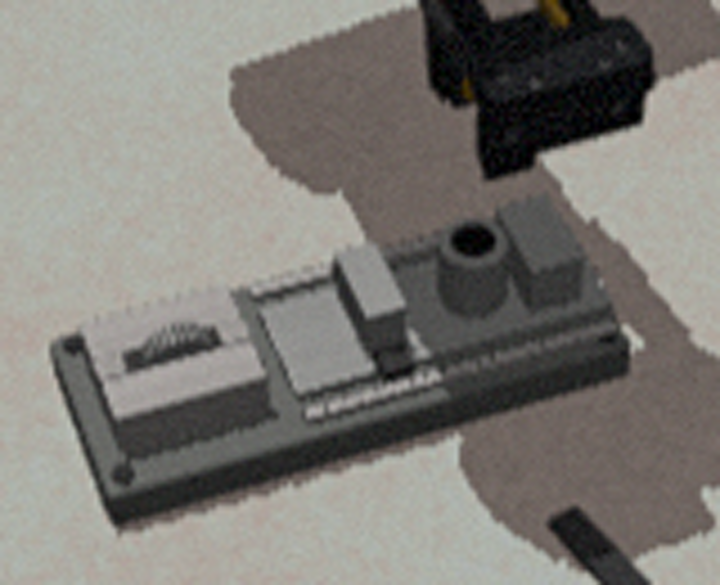

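```bash
python3 - <<'E'
exec(open("m.py").read().split("C=lambda")[0])
s=np.load("w7.npy",allow_pickle=True).item();T=s["tool_pos"][:2];yaw=-.128
u=np.array([np.cos(yaw),np.sin(yaw)]);v=np.array([-u[1],u[0]])
for n,uv,z in(("slot",(312,420),56),("hL",(277,430),50),("hR",(345.5,430),50),("hback",(311,440),50),("bush",(314.5,256),66)):
    p=ray(f,uv,z,s)[:2]-T;print(n,(p@u).round(1),(p@v).round(1))
i=cv2.imread("pics/w7.png")[150:450,200:430];cv2.imwrite("pics/w7z.png",cv2.resize(i,None,fx=2,fy=2,interpolation=2))
E
python3 -m creep '0 0 0 0 0 -.3 .5;0 0 0 0 0 -.7 1;0 0 0 0 0 -.7 1;0 0 0 0 0 -.7 1;0 0 0 0 0 -.7 1;0 0 0 0 0 -.7 1;0 0 0 0 0 -.7 1;0 0 0 0 0 -.7 1;0 0 0 0 .4 -.7 1;0 0 0 0 .4 -.23 1;0 0 0 0 .4 0 1;0 0 0 0 .2 0 1'
python3 -m creep '0 0 0 0 0 0 1;0 0 0 0 0 0 1'
python3 - <<'E'
from plant import env
from h import *
w=env.grab_frame("wrist");cv2.imwrite("pics/w8.png",w["img"][:,:,::-1])
t=env.grab_frame("scene");cv2.imwrite("pics/s8.png",cv2.resize(t["img"][180:310,230:390,::-1],None,fx=4.5,fy=4.5,interpolation=2))
print(env.sense()["wrist_force"])
E
```

```text
slot -1.7 -153.2
hL -31.6 -170.3
hR 26.8 -170.5
hback -2.7 -181.7
bush 0.5 -4.2
time: 13.05
tool_pos: [568.9, -53.2, 101.4]
ee_rot: [-1.57, 0.003, -0.129]
wrist_force: [-0.0, -0.0, -0.6]
width: 0.7
time: 13.22
tool_pos: [569.7, -52.7, 103.1]
ee_rot: [-1.571, 0.001, -0.127]
wrist_force: [-0.0, 0.1, 0.0]
width: 0.7
[ 0.06900468 -0.90614985  0.13608066]
```

View pics/w8.png

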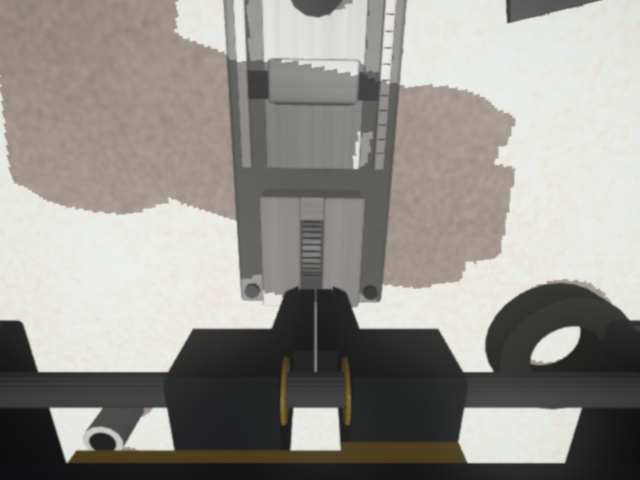

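View pics/s8.png

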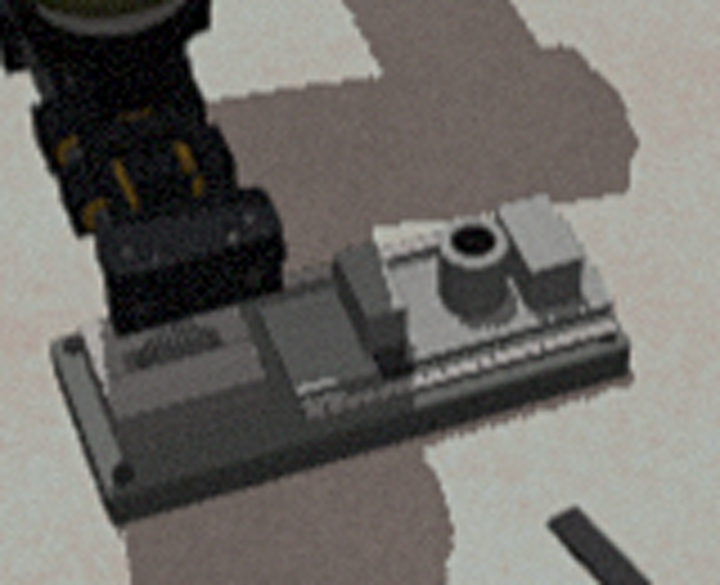

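View pics/w7z.png

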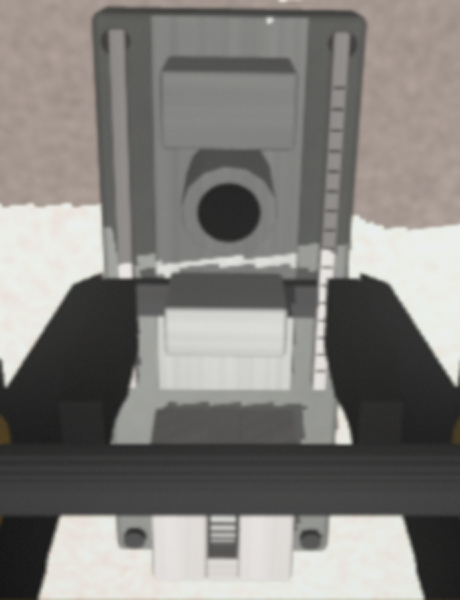

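Run:
```python
exec(open("m.py").read().split("C=lambda")[0])
s=env.sense();T=s["tool_pos"][:2];yaw=-.128
u=np.array([np.cos(yaw),np.sin(yaw)]);v=np.array([-u[1],u[0]])
for n,uv,z in(("slot f",(312,218),52),("slot b",(311.5,277),52),("hfront",(312,197),50),("hback",(312,304),50),("hL",(261,290),50),("hR",(363,290),50),("jawfront top",(314,60),60)):
    p=ray(f,uv,z,s)[:2]-T;print(n,(p@u).round(1),(p@v).round(1))
print(s["tool_pos"])
i=cv2.imread("pics/w8.png")[170:320,230:400];cv2.imwrite("pics/w8z.png",cv2.resize(i,None,fx=4,fy=4,interpolation=2))
```

```text
slot f -1.1 27.9
slot b -1.5 -8.9
hfront -1.1 39.6
hback -1.2 -28.5
hL -32.6 -18.7
hR 30.2 -18.7
jawfront top 0.1 107.8
[569.98550278 -52.91424837 103.83947448]
```

View pics/w8z.png

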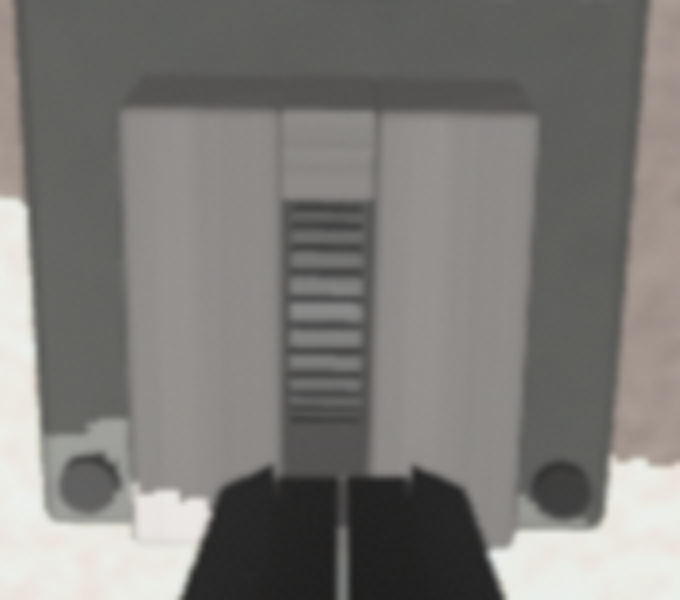

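```bash
python3 -m creep '0 0 0 -.06 .25 .1 1;0 0 0 0 .25 0 1;0 0 0 0 .06 0 1;0 0 0 0 0 0 1';python3 -m creep '0 0 0 0 .04 0 1;0 0 0 0 0 0 1';python3 -m creep '0 0 0 0 .04 0 1;0 0 0 0 0 0 1';python3 -m creep '0 0 0 0 .04 0 1;0 0 0 0 0 0 1'
```

```text
time: 13.65
tool_pos: [568.2, -50.7, 88.8]
ee_rot: [-1.571, 0.001, -0.128]
wrist_force: [-0.3, 0.5, -0.4]
width: 0.6
time: 13.82
tool_pos: [568.6, -51.0, 88.5]
ee_rot: [-1.571, -0.0, -0.128]
wrist_force: [-0.3, 0.1, -0.5]
width: 0.5
time: 13.98
tool_pos: [568.6, -50.9, 87.5]
ee_rot: [-1.571, -0.0, -0.128]
wrist_force: [0.1, 0.1, -0.0]
width: 0.3
time: 14.15
tool_pos: [568.5, -50.9, 86.4]
ee_rot: [-1.571, 0.0, -0.128]
wrist_force: [-0.2, -0.4, 0.0]
width: 0.5
```

```bash
for i in 1; do python3 -m creep '0 0 0 0 .03 0 1;0 0 0 0 0 0 1';python3 -m creep '0 0 0 0 .03 0 1;0 0 0 0 0 0 1'; done
```

```text
time: 14.32
tool_pos: [568.5, -50.9, 85.6]
ee_rot: [-1.571, 0.0, -0.128]
wrist_force: [-0.4, -0.6, 0.5]
width: 0.3
time: 14.48
tool_pos: [568.5, -50.9, 84.9]
ee_rot: [-1.571, 0.0, -0.128]
wrist_force: [-0.7, -1.0, 0.0]
width: 0.1
```

```bash
python3 -m creep '0 0 0 0 .03 0 1;0 0 0 0 0 0 1';python3 -m creep '0 0 0 0 .03 0 1;0 0 0 0 0 0 1'
```

```text
time: 14.65
tool_pos: [568.5, -50.9, 84.1]
ee_rot: [-1.571, 0.0, -0.128]
wrist_force: [1.7, 1.1, 1.2]
width: 0.2
time: 14.82
tool_pos: [568.5, -50.9, 83.4]
ee_rot: [-1.571, 0.0, -0.128]
wrist_force: [0.7, -0.6, 0.6]
width: 0.3
```

```bash
python3 -m creep '0 0 0 0 .03 0 1;0 0 0 0 0 0 1';python3 -m creep '0 0 0 0 .03 0 1;0 0 0 0 0 0 1'
```

```text
time: 14.98
tool_pos: [568.5, -50.9, 82.6]
ee_rot: [-1.571, 0.0, -0.128]
wrist_force: [0.0, -0.7, -0.2]
width: 0.2
time: 15.15
tool_pos: [568.5, -50.9, 81.9]
ee_rot: [-1.571, 0.0, -0.128]
wrist_force: [0.3, -0.0, -0.3]
width: 0.5
```

```bash
python3 -m creep '0 0 0 0 .03 0 1;0 0 0 0 0 0 1';python3 -m creep '0 0 0 0 .03 0 1;0 0 0 0 0 0 1'
```

```text
time: 15.32
tool_pos: [568.5, -50.9, 81.1]
ee_rot: [-1.571, 0.0, -0.128]
wrist_force: [0.2, -0.2, -0.1]
width: 0.5
time: 15.48
tool_pos: [568.5, -50.9, 80.4]
ee_rot: [-1.571, 0.0, -0.128]
wrist_force: [-0.1, -0.6, 0.1]
width: 0.5
```

```bash
python3 -m creep '0 0 0 0 .02 0 1;0 0 0 0 0 0 1';python3 -m creep '0 0 0 0 .02 0 1;0 0 0 0 0 0 1'
python3 - <<'E'
from plant import env
from h import *
w=env.grab_frame("wrist");cv2.imwrite("pics/w9.png",cv2.resize(w["img"][170:390,210:420,::-1],None,fx=2.7,fy=2.7,interpolation=2))
t=env.grab_frame("scene");cv2.imwrite("pics/s9.png",cv2.resize(t["img"][180:310,230:390,::-1],None,fx=4.5,fy=4.5,interpolation=2))
E
```

```text
time: 15.65
tool_pos: [568.5, -50.9, 79.9]
ee_rot: [-1.571, 0.0, -0.128]
wrist_force: [-0.4, 0.0, -0.5]
width: 0.4
time: 15.82
tool_pos: [568.5, -50.9, 79.4]
ee_rot: [-1.571, 0.0, -0.128]
wrist_force: [-0.5, 0.4, -0.3]
width: 0.4
```

View pics/w9.png

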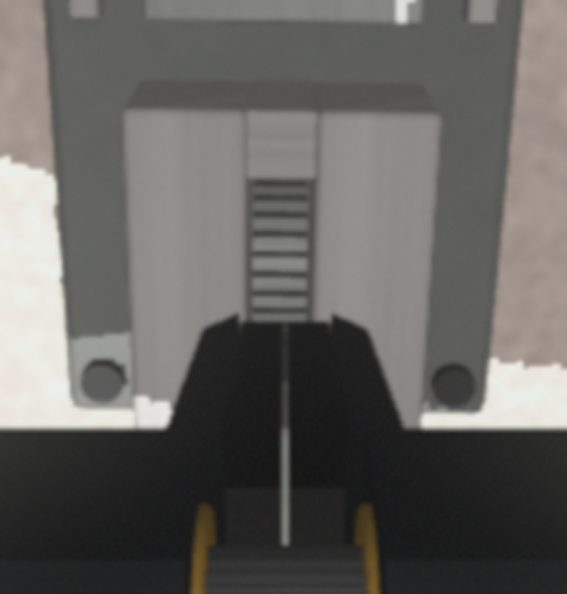

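View pics/s9.png

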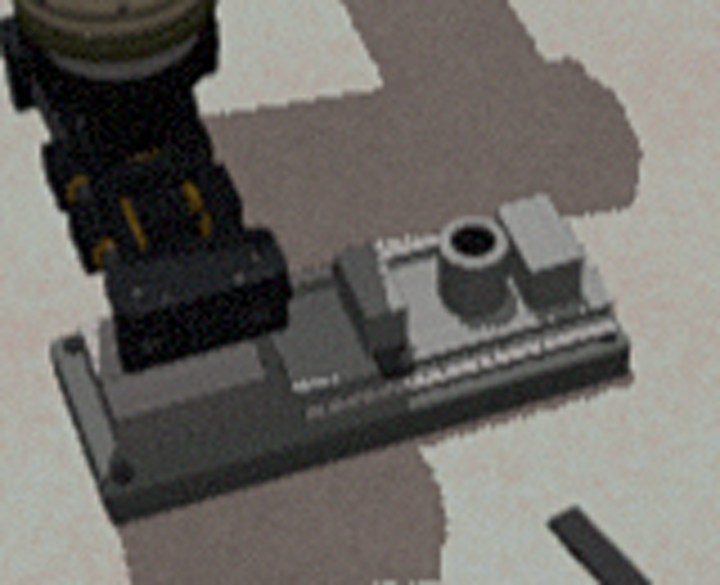

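```bash
python3 -m creep '0 0 0 0 -.32 0 1;0 0 0 0 0 .12 1;0 0 0 0 0 .12 1;0 0 0 0 0 0 1';python3 -m creep '0 0 0 0 .04 0 1;0 0 0 0 0 0 1';python3 -m creep '0 0 0 0 .03 0 1;0 0 0 0 0 0 1'
```

```text
time: 16.25
tool_pos: [569.4, -44.3, 87.7]
ee_rot: [-1.571, -0.0, -0.128]
wrist_force: [-0.1, 0.6, 0.5]
width: 0.5
time: 16.42
tool_pos: [569.2, -44.8, 86.3]
ee_rot: [-1.571, 0.0, -0.128]
wrist_force: [-0.0, 0.1, 0.8]
width: 0.7
time: 16.58
tool_pos: [569.2, -45.0, 85.5]
ee_rot: [-1.571, 0.0, -0.128]
wrist_force: [1.3, 0.6, 0.6]
width: 0.3
```

```bash
python3 -m creep '0 0 0 0 .03 0 1;0 0 0 0 0 0 1';python3 -m creep '0 0 0 0 .03 0 1;0 0 0 0 0 0 1'
```

```text
time: 16.75
tool_pos: [569.3, -45.0, 84.8]
ee_rot: [-1.571, 0.0, -0.128]
wrist_force: [-0.9, 0.5, -0.1]
width: 0.6
time: 16.92
tool_pos: [569.3, -45.0, 84.1]
ee_rot: [-1.571, 0.0, -0.128]
wrist_force: [0.1, -0.0, 0.0]
width: 0.7
```

```bash
python3 -m creep '0 0 0 0 .03 0 1;0 0 0 0 0 0 1'
```

```text
time: 17.08
tool_pos: [569.3, -44.9, 83.4]
ee_rot: [-1.571, 0.0, -0.128]
wrist_force: [0.2, 0.7, -0.1]
width: 0.5
```

```bash
python3 -m creep '0 0 0 0 .03 0 1;0 0 0 0 0 0 1'
```

```text
time: 17.25
tool_pos: [569.3, -45.0, 82.6]
ee_rot: [-1.571, 0.0, -0.128]
wrist_force: [0.2, -0.2, -0.3]
width: 0.6
```

```bash
python3 -m creep '0 0 0 0 .03 0 1;0 0 0 0 0 0 1';python3 -m creep '0 0 0 0 .03 0 1;0 0 0 0 0 0 1'
```

```text
time: 17.42
tool_pos: [569.3, -45.0, 81.9]
ee_rot: [-1.571, 0.0, -0.128]
wrist_force: [-0.1, -0.2, 0.1]
width: 0.1
time: 17.58
tool_pos: [569.3, -44.9, 81.1]
ee_rot: [-1.571, 0.0, -0.128]
wrist_force: [0.5, -0.1, -0.3]
width: 0.1
```

```bash
python3 -m creep '0 0 0 0 .02 0 1;0 0 0 0 0 0 1';python3 -m creep '0 0 0 0 .02 0 1;0 0 0 0 0 0 1'
```

```text
time: 17.75
tool_pos: [569.3, -45.0, 80.7]
ee_rot: [-1.571, 0.0, -0.128]
wrist_force: [0.3, 0.1, -0.1]
width: 0.3
time: 17.92
tool_pos: [569.3, -44.9, 80.2]
ee_rot: [-1.571, 0.0, -0.128]
wrist_force: [-0.5, -0.5, -0.6]
width: 0.4
```

```bash
python3 -m creep '0 0 0 0 .03 0 1;0 0 0 0 0 0 1';python3 -m creep '0 0 0 0 .02 0 1;0 0 0 0 0 0 1';python3 -m creep '0 0 0 0 .02 0 1;0 0 0 0 0 0 1'
python3 - <<'E'
from plant import env
from h import *
w=env.grab_frame("wrist");cv2.imwrite("pics/w10.png",cv2.resize(w["img"][170:390,210:420,::-1],None,fx=2.7,fy=2.7,interpolation=2))
E
```

```text
time: 18.08
tool_pos: [569.3, -45.0, 79.4]
ee_rot: [-1.571, 0.0, -0.128]
wrist_force: [-0.0, 1.0, -0.5]
width: 0.3
time: 18.25
tool_pos: [569.3, -44.9, 78.9]
ee_rot: [-1.571, 0.0, -0.128]
wrist_force: [0.2, -0.2, 0.4]
width: 0.6
time: 18.42
tool_pos: [569.3, -45.0, 78.5]
ee_rot: [-1.571, 0.0, -0.128]
wrist_force: [0.4, 0.6, 0.6]
width: 0.3
```

View pics/w10.png

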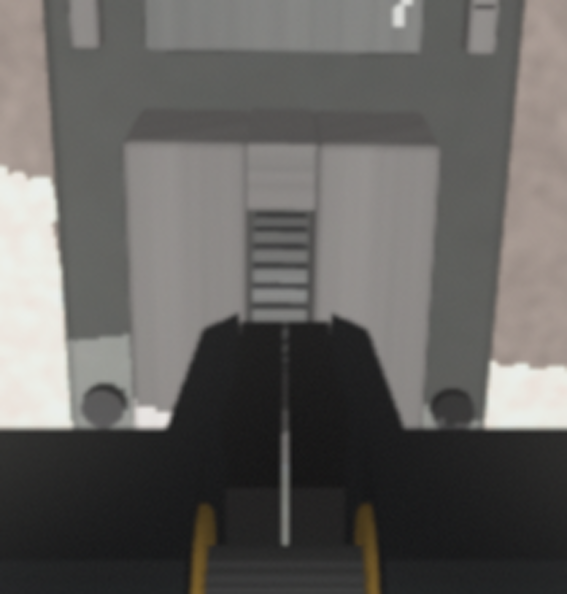

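```bash
python3 -m creep '0 0 0 0 .02 0 1;0 0 0 0 0 0 1';python3 -m creep '0 0 0 0 .02 0 1;0 0 0 0 0 0 1'
```

```text
time: 18.63
tool_pos: [569.3, -44.9, 77.9]
ee_rot: [-1.571, 0.0, -0.128]
wrist_force: [-0.5, -0.7, 0.4]
width: 0.1
time: 18.8
tool_pos: [569.3, -44.9, 77.4]
ee_rot: [-1.571, 0.0, -0.128]
wrist_force: [-0.6, 0.4, -0.2]
width: 0.7
```

Run:
```python
from plant import env
from h import *
f=env.grab_frame("scene")
v=np.array([.128,.992])
for c in((569.5,-45),(570,-47)):
  for z in(50,54,58,62): print(c,z,((proj(f,[*c,z])-[235,215])*5.5).round(1), "tip",((proj(f,[569.3,-45,z-1])-[230,180])*4.5).round(0))
cv2.imwrite("pics/s11.png",cv2.resize(f["img"][215:300,235:380,::-1],None,fx=5.5,fy=5.5,interpolation=2))
```

```text
(569.5, -45) 50 [183.1 232.6] tip [172. 349.]
(569.5, -45) 54 [182.2 225.2] tip [172. 343.]
(569.5, -45) 58 [181.3 217.8] tip [171. 337.]
(569.5, -45) 62 [180.4 210.4] tip [170. 331.]
(570, -47) 50 [178.7 235.5] tip [172. 349.]
(570, -47) 54 [177.8 228.1] tip [172. 343.]
(570, -47) 58 [176.9 220.7] tip [171. 337.]
(570, -47) 62 [175.9 213.3] tip [170. 331.]
```

View pics/s11.png

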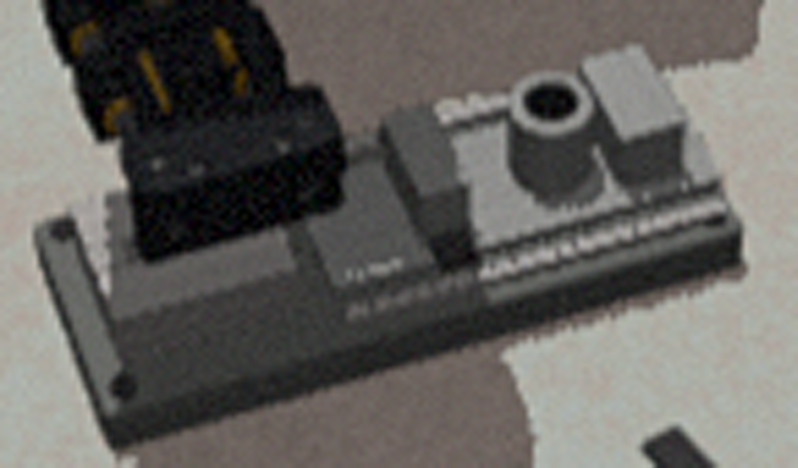

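```bash
python3 -m creep '0 0 0 0 -.32 0 1;0 0 0 0 0 .12 1;0 0 0 0 0 .12 1;0 0 0 0 0 0 1;0 0 0 0 0 0 1';python3 -m creep '0 0 0 0 .03 0 1;0 0 0 0 0 0 1';python3 -m creep '0 0 0 0 .03 0 1;0 0 0 0 0 0 1'
```

```text
time: 19.27
tool_pos: [570.0, -38.7, 85.5]
ee_rot: [-1.571, 0.0, -0.128]
wrist_force: [0.4, -0.8, -0.1]
width: 0.6
time: 19.43
tool_pos: [570.0, -39.0, 84.5]
ee_rot: [-1.571, 0.0, -0.128]
wrist_force: [-0.4, 0.6, 0.4]
width: 0.5
time: 19.6
tool_pos: [570.0, -39.1, 83.8]
ee_rot: [-1.571, 0.0, -0.128]
wrist_force: [-0.8, 0.6, 0.6]
width: 0.4
```

```bash
python3 -m creep '0 0 0 0 .03 0 1;0 0 0 0 0 0 1';python3 -m creep '0 0 0 0 .03 0 1;0 0 0 0 0 0 1'
```

```text
time: 19.77
tool_pos: [570.0, -39.0, 83.1]
ee_rot: [-1.571, 0.0, -0.128]
wrist_force: [-0.1, -0.0, -0.5]
width: 1.0
time: 19.93
tool_pos: [570.0, -39.0, 82.4]
ee_rot: [-1.571, 0.0, -0.128]
wrist_force: [0.9, 0.0, -0.3]
width: 0.4
```

```bash
python3 -m creep '0 0 0 0 .03 0 1;0 0 0 0 0 0 1';python3 -m creep '0 0 0 0 .03 0 1;0 0 0 0 0 0 1'
```

```text
time: 20.1
tool_pos: [570.0, -39.0, 81.6]
ee_rot: [-1.571, 0.0, -0.128]
wrist_force: [-1.1, 1.2, 0.3]
width: 0.6
time: 20.27
tool_pos: [570.0, -39.0, 80.9]
ee_rot: [-1.571, 0.0, -0.128]
wrist_force: [0.3, 0.8, 0.1]
width: 0.4
```

```bash
python3 -m creep '0 0 0 0 .03 0 1;0 0 0 0 0 0 1';python3 -m creep '0 0 0 0 .03 0 1;0 0 0 0 0 0 1'
```

```text
time: 20.43
tool_pos: [570.0, -39.0, 80.1]
ee_rot: [-1.571, 0.0, -0.128]
wrist_force: [0.6, 0.0, -0.9]
width: 0.3
time: 20.6
tool_pos: [570.0, -39.0, 79.4]
ee_rot: [-1.571, 0.0, -0.128]
wrist_force: [0.3, -0.3, 0.4]
width: 0.7
```

```bash
python3 -m creep '0 0 0 0 .03 0 1;0 0 0 0 0 0 1';python3 -m creep '0 0 0 0 .03 0 1;0 0 0 0 0 0 1'
```

```text
time: 20.77
tool_pos: [570.0, -39.0, 78.6]
ee_rot: [-1.571, 0.0, -0.128]
wrist_force: [0.5, 0.0, 0.0]
width: 0.5
time: 20.93
tool_pos: [570.0, -39.0, 77.9]
ee_rot: [-1.571, 0.0, -0.128]
wrist_force: [-0.8, -0.2, 0.1]
width: 0.2
```

Run:
```python
from plant import env
from h import *
s=env.sense()
w=env.grab_frame("wrist");cv2.imwrite("pics/w12.png",cv2.resize(w["img"][170:390,210:420,::-1],None,fx=2.7,fy=2.7,interpolation=2))
t=env.grab_frame("top");cv2.imwrite("pics/t12.png",cv2.resize(t["img"][195:300,270:410,::-1],None,fx=5.5,fy=5.5,interpolation=2))
for z in(52,58):print(proj(w,[570,-39,z],s),proj(w,[570,-45,z],s))
```

```text
[311.78362557 286.60754973] [313.26130357 296.68868293]
[311.68039379 292.01426442] [313.20531503 302.35282552]
```

View pics/w12.png

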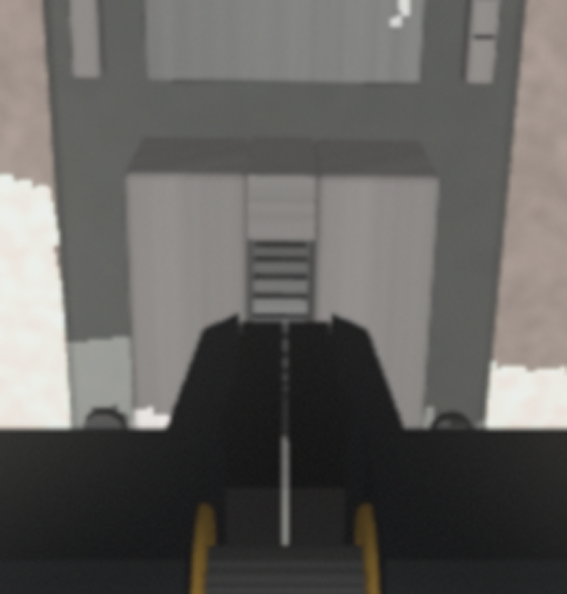

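View pics/t12.png

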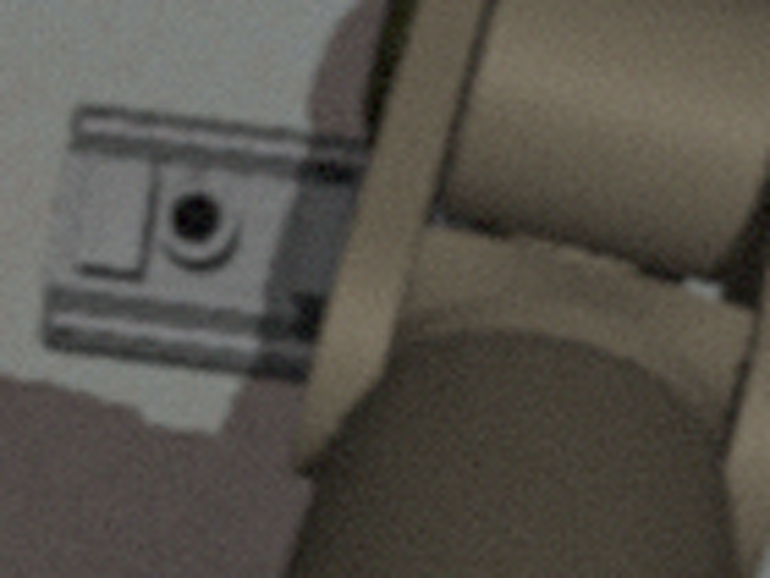

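```bash
python3 -m creep '0 0 0 0 .03 0 1;0 0 0 0 0 0 1'
```

```text
time: 21.2
tool_pos: [570.1, -39.0, 77.1]
ee_rot: [-1.571, 0.0, -0.128]
wrist_force: [-0.3, -0.5, -0.1]
width: 0.5
```

```bash
python3 -m creep '0 0 0 0 .03 0 1;0 0 0 0 0 0 1'
```

```text
time: 21.37
tool_pos: [570.1, -39.0, 76.4]
ee_rot: [-1.571, 0.0, -0.128]
wrist_force: [-0.4, -0.0, -0.2]
width: 0.3
```

```bash
python3 -m creep '0 0 0 0 .03 0 1;0 0 0 0 0 0 1'
```

```text
time: 21.53
tool_pos: [570.1, -39.0, 75.6]
ee_rot: [-1.571, 0.0, -0.128]
wrist_force: [-0.1, -0.4, 0.5]
width: 0.3
```

```bash
python3 -m creep '0 0 0 0 .03 0 1;0 0 0 0 0 0 1'
```

```text
time: 21.7
tool_pos: [570.0, -39.0, 74.9]
ee_rot: [-1.571, 0.0, -0.128]
wrist_force: [-0.7, -0.1, 1.1]
width: 0.4
```

```bash
python3 -m creep '0 0 0 0 .02 0 1;0 0 0 0 0 0 1'
```

```text
time: 21.87
tool_pos: [570.1, -39.0, 74.4]
ee_rot: [-1.571, 0.0, -0.128]
wrist_force: [-0.1, -0.2, -0.2]
width: 0.4
```

```bash
python3 -m creep '0 0 0 0 .02 0 1;0 0 0 0 0 0 1'
```

```text
time: 22.03
tool_pos: [570.0, -39.0, 73.9]
ee_rot: [-1.571, 0.0, -0.128]
wrist_force: [0.3, 0.1, 0.2]
width: 0.7
```

```bash
python3 -m creep '0 0 0 0 .02 0 1;0 0 0 0 0 0 1'
```

```text
time: 22.2
tool_pos: [570.1, -39.0, 73.4]
ee_rot: [-1.571, 0.0, -0.128]
wrist_force: [0.2, 0.2, 0.7]
width: 0.3
```

```bash
python3 -m creep '0 0 0 0 .02 0 1;0 0 0 0 0 0 1'
```

```text
time: 22.37
tool_pos: [570.0, -39.0, 72.9]
ee_rot: [-1.571, 0.0, -0.128]
wrist_force: [-0.3, -0.4, -0.1]
width: 0.8
```

```bash
python3 -m creep '0 0 0 0 .02 0 1;0 0 0 0 0 0 1'
```

```text
time: 22.53
tool_pos: [570.1, -39.0, 72.4]
ee_rot: [-1.571, 0.0, -0.128]
wrist_force: [0.7, -0.7, -0.2]
width: 0.4
```

```bash
python3 -m creep '0 0 0 0 .02 0 1;0 0 0 0 0 0 1'
python3 - <<'E'
from plant import env
from h import *
s=env.sense()
w=env.grab_frame("wrist");cv2.imwrite("pics/w13.png",cv2.resize(w["img"][170:390,210:420,::-1],None,fx=2.7,fy=2.7,interpolation=2))
t=env.grab_frame("scene");cv2.imwrite("pics/s13.png",cv2.resize(t["img"][215:300,235:380,::-1],None,fx=5.5,fy=5.5,interpolation=2))
E
```

```text
time: 22.7
tool_pos: [570.0, -39.0, 71.9]
ee_rot: [-1.571, 0.0, -0.128]
wrist_force: [-0.3, -0.9, 0.7]
width: 0.3
```

View pics/w13.png

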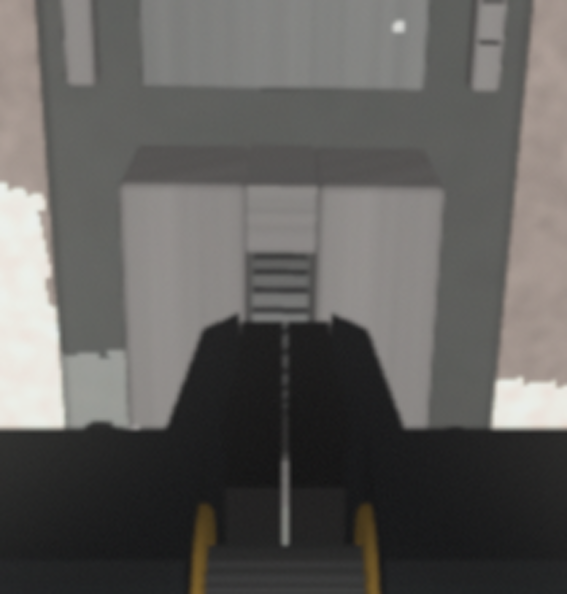

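View pics/s13.png

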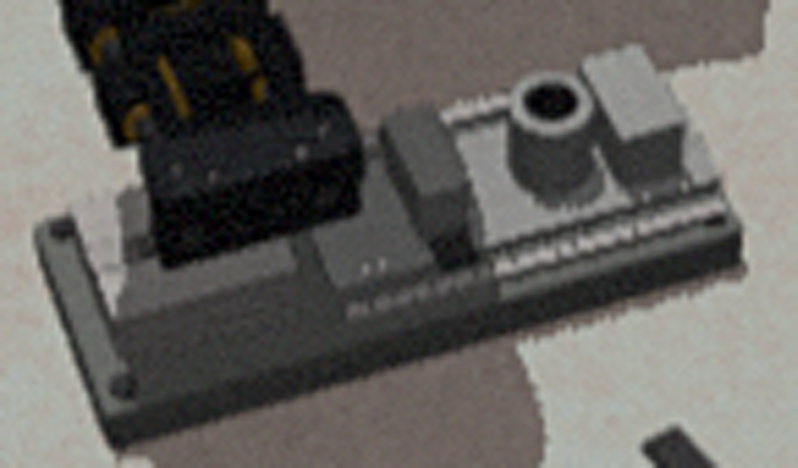

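```bash
python3 -m creep '0 0 0 0 0 -.28 1;0 0 0 0 0 -.28 1;0 0 0 0 .04 0 1;0 0 0 0 0 0 1'; python3 -m creep '0 0 0 0 .04 0 1;0 0 0 0 0 0 1'
```

```text
time: 23.13
tool_pos: [568.2, -53.5, 70.8]
ee_rot: [-1.571, 0.0, -0.129]
wrist_force: [0.4, 0.3, -0.7]
width: 0.2
time: 23.3
tool_pos: [568.2, -52.8, 69.8]
ee_rot: [-1.571, 0.0, -0.128]
wrist_force: [0.4, 0.8, 0.3]
width: 0.8
```

```bash
python3 -m creep '0 0 0 0 .04 0 1;0 0 0 0 0 0 1'
```

```text
time: 23.47
tool_pos: [568.2, -52.7, 68.8]
ee_rot: [-1.571, 0.0, -0.128]
wrist_force: [-0.3, 0.3, 0.2]
width: 0.5
```

```bash
python3 -m creep '0 0 0 0 .04 0 1;0 0 0 0 0 0 1'
```

```text
time: 23.63
tool_pos: [568.2, -52.8, 67.8]
ee_rot: [-1.571, 0.0, -0.128]
wrist_force: [0.2, 0.2, 0.1]
width: 0.5
```

```bash
python3 -m creep '0 0 0 0 .04 0 1;0 0 0 0 0 0 1'
```

```text
time: 23.8
tool_pos: [568.2, -52.8, 66.9]
ee_rot: [-1.571, 0.0, -0.128]
wrist_force: [0.6, -0.6, -0.7]
width: -0.0
```

```bash
python3 -m creep '0 0 0 0 .04 0 1;0 0 0 0 0 0 1'
```

```text
time: 23.97
tool_pos: [568.2, -52.9, 65.8]
ee_rot: [-1.571, 0.0, -0.128]
wrist_force: [-0.5, -1.0, 0.2]
width: 0.3
```

```bash
python3 -m creep '0 0 0 0 .03 0 1;0 0 0 0 0 0 1'
```

```text
time: 24.13
tool_pos: [568.3, -52.9, 65.1]
ee_rot: [-1.571, 0.0, -0.128]
wrist_force: [0.6, -0.1, -0.4]
width: 0.5
```

```bash
python3 -m creep '0 0 0 0 .03 0 1;0 0 0 0 0 0 1'
```

```text
time: 24.3
tool_pos: [568.3, -52.9, 64.4]
ee_rot: [-1.571, 0.0, -0.128]
wrist_force: [0.0, -0.1, -0.5]
width: 0.4
```

```bash
python3 -m creep '0 0 0 0 .03 0 1;0 0 0 0 0 0 1'
```

```text
time: 24.47
tool_pos: [568.3, -52.9, 63.8]
ee_rot: [-1.571, -0.0, -0.128]
wrist_force: [0.0, -0.8, 1.4]
width: 0.1
```

```bash
python3 -m creep '0 0 0 0 .03 0 1;0 0 0 0 0 0 1'
python3 - <<'E'
from plant import env
from h import *
w=env.grab_frame("wrist");cv2.imwrite("pics/w14.png",cv2.resize(w["img"][170:390,210:420,::-1],None,fx=2.7,fy=2.7,interpolation=2))
E
```

```text
time: 24.63
tool_pos: [568.4, -52.9, 63.2]
ee_rot: [-1.571, -0.0, -0.128]
wrist_force: [-0.8, 1.0, 3.2]
width: 0.4
```

View pics/w14.png

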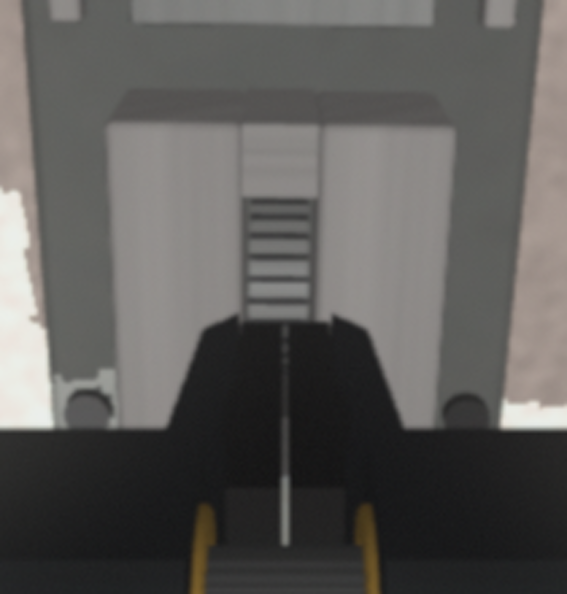

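```bash
python3 -m creep '0 0 0 0 .03 0 1;0 0 0 0 0 0 1'
```

```text
time: 24.85
tool_pos: [568.4, -52.9, 62.5]
ee_rot: [-1.571, -0.0, -0.128]
wrist_force: [-1.1, 0.5, 5.2]
width: 0.8
```

```bash
python3 -m creep '0 0 0 0 .02 0 1;0 0 0 0 0 0 1'
```

```text
time: 25.02
tool_pos: [568.4, -52.9, 62.1]
ee_rot: [-1.571, -0.001, -0.128]
wrist_force: [-2.7, 0.1, 6.2]
width: 0.5
```

```bash
python3 -m creep '0 0 0 0 .02 0 1;0 0 0 0 0 .06 1;0 0 0 0 0 0 1'
```

```text
time: 25.27
tool_pos: [568.7, -51.3, 61.8]
ee_rot: [-1.571, -0.001, -0.128]
wrist_force: [-1.4, 0.9, 7.9]
width: 0.6
```

```bash
python3 -m creep '0 0 0 0 0 .06 1;0 0 0 0 0 0 1'
```

```text
time: 25.43
tool_pos: [568.8, -49.8, 61.8]
ee_rot: [-1.571, -0.001, -0.128]
wrist_force: [-1.2, 1.0, 7.1]
width: 0.3
```

```bash
python3 -m creep '0 0 0 0 0 .08 1;0 0 0 0 0 0 1'
```

```text
time: 25.6
tool_pos: [569.1, -47.8, 61.7]
ee_rot: [-1.571, -0.001, -0.128]
wrist_force: [-0.7, 1.1, 6.3]
width: -0.0
```

```bash
python3 -m creep '0 0 0 0 0 .08 1;0 0 0 0 0 0 1'
python3 - <<'E'
from plant import env
from h import *
w=env.grab_frame("wrist");cv2.imwrite("pics/w15.png",cv2.resize(w["img"][0:390,210:420,::-1],None,fx=1.5,fy=1.5,interpolation=2))
t=env.grab_frame("scene");cv2.imwrite("pics/s15.png",cv2.resize(t["img"][215:300,235:380,::-1],None,fx=5.5,fy=5.5,interpolation=2))
E
```

```text
time: 25.77
tool_pos: [569.4, -45.8, 61.6]
ee_rot: [-1.571, -0.001, -0.128]
wrist_force: [-0.4, 0.0, 4.6]
width: 0.5
```

View pics/s15.png

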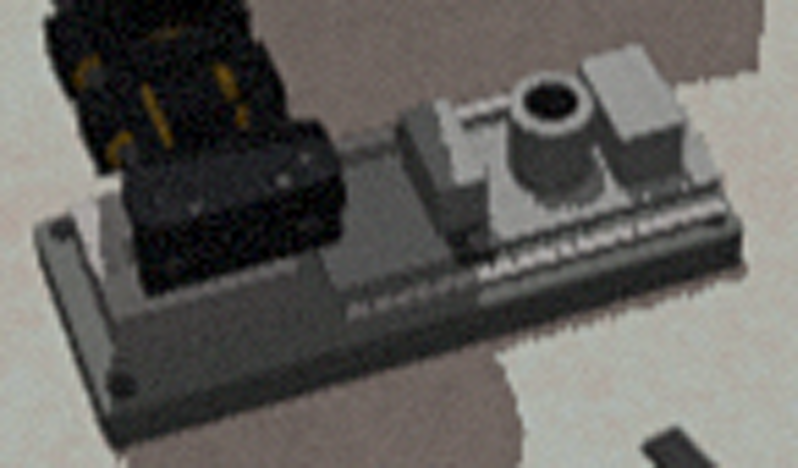

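View pics/w15.png

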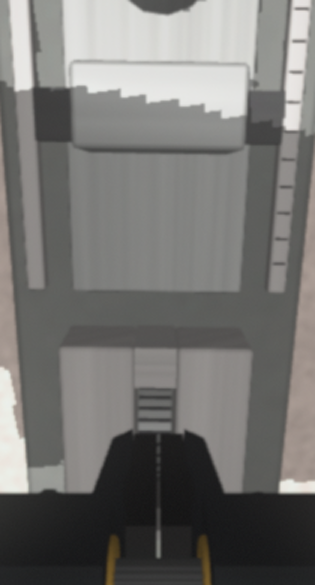

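```bash
python3 -m creep '0 0 0 0 .035 0 1;0 0 0 0 .02 .08 1;0 0 0 0 0 0 1'
```

```text
time: 26.12
tool_pos: [569.7, -43.7, 60.4]
ee_rot: [-1.571, -0.001, -0.128]
wrist_force: [-1.3, 0.8, 8.3]
width: 0.7
```

```bash
python3 -m creep '0 0 0 0 .02 .08 1;0 0 0 0 0 0 1'
```

```text
time: 26.28
tool_pos: [570.0, -41.8, 60.0]
ee_rot: [-1.571, -0.001, -0.128]
wrist_force: [-0.8, 0.2, 8.6]
width: 0.6
```

```bash
python3 -m creep '0 0 0 0 .03 .08 1;0 0 0 0 0 0 1'
```

```text
time: 26.45
tool_pos: [570.3, -39.8, 59.3]
ee_rot: [-1.571, -0.001, -0.128]
wrist_force: [-1.3, 1.3, 9.5]
width: 0.9
```

```bash
python3 -m creep '0 0 0 0 -.27 0 1;0 0 0 0 0 -.28 1;0 0 0 0 0 -.28 1;0 0 0 0 .12 0 1;0 0 0 0 0 0 1;0 0 0 0 0 0 1'
```

```text
time: 26.95
tool_pos: [567.9, -54.1, 61.8]
ee_rot: [-1.571, 0.001, -0.129]
wrist_force: [0.1, -0.1, 0.5]
width: 0.4
```

```bash
python3 -m creep '0 0 0 0 .04 0 1;0 0 0 0 0 0 1'
```

```text
time: 27.12
tool_pos: [568.1, -53.8, 61.2]
ee_rot: [-1.571, 0.0, -0.128]
wrist_force: [-1.0, -0.6, 1.8]
width: 0.7
```

```bash
python3 -m creep '0 0 0 0 .04 0 1;0 0 0 0 0 0 1'
```

```text
time: 27.28
tool_pos: [568.2, -53.8, 60.5]
ee_rot: [-1.571, -0.0, -0.128]
wrist_force: [-1.5, -0.6, 3.7]
width: 0.4
```

```bash
python3 -m creep '0 0 0 0 .05 0 1;0 0 0 0 0 0 1'
```

```text
time: 27.45
tool_pos: [568.2, -53.8, 59.4]
ee_rot: [-1.571, -0.0, -0.128]
wrist_force: [-2.5, -0.6, 7.1]
width: 0.2
```

```bash
python3 -m creep '0 0 0 0 .02 .06 1;0 0 0 0 0 0 1'
```

```text
time: 27.62
tool_pos: [568.4, -52.2, 59.2]
ee_rot: [-1.571, -0.0, -0.128]
wrist_force: [-2.6, -0.1, 7.8]
width: 0.5
```

```bash
python3 -m creep '0 0 0 0 .01 .08 1;0 0 0 0 0 0 1'
```

```text
time: 27.78
tool_pos: [568.7, -50.0, 58.9]
ee_rot: [-1.571, -0.001, -0.128]
wrist_force: [-2.9, 0.9, 7.5]
width: 0.4
```

```bash
python3 -m creep '0 0 0 0 .01 .08 1;0 0 0 0 0 0 1'
```

```text
time: 27.95
tool_pos: [569.0, -48.0, 58.7]
ee_rot: [-1.571, -0.001, -0.128]
wrist_force: [-2.9, 0.5, 7.4]
width: 0.3
```

```bash
python3 -m creep '0 0 0 0 .01 .08 1;0 0 0 0 0 0 1'
```

```text
time: 28.12
tool_pos: [569.2, -46.1, 58.4]
ee_rot: [-1.571, -0.001, -0.128]
wrist_force: [-1.9, 0.1, 7.3]
width: 0.7
```

```bash
python3 -m creep '0 0 0 0 .01 .08 1;0 0 0 0 0 0 1'
```

```text
time: 28.28
tool_pos: [569.5, -44.2, 58.2]
ee_rot: [-1.571, -0.001, -0.128]
wrist_force: [-2.1, 0.5, 8.0]
width: 0.4
```

```bash
python3 -m creep '0 0 0 0 .01 .08 1;0 0 0 0 0 0 1'
```

```text
time: 28.45
tool_pos: [569.8, -42.3, 57.9]
ee_rot: [-1.571, -0.001, -0.128]
wrist_force: [-2.1, -1.3, 7.5]
width: 0.3
```

Run:
```python
from plant import env
from h import *
t=env.grab_frame("scene");cv2.imwrite("pics/s16.png",cv2.resize(t["img"][215:300,235:380,::-1],None,fx=5.5,fy=5.5,interpolation=2))
print(env.sense()["wrist_force"])
```

```text
[-3.63725952  0.33492509  7.00494304]
```

View pics/s16.png

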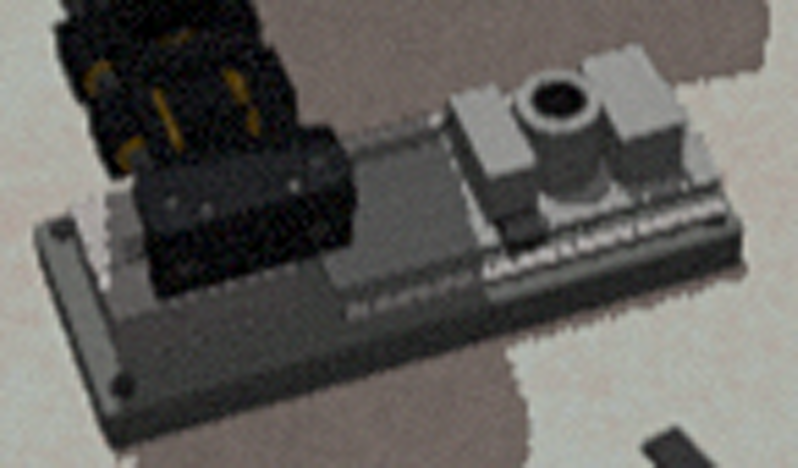

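```bash
python3 -m creep '0 0 0 0 .005 .08 1;0 0 0 0 0 0 1'
```

```text
time: 28.67
tool_pos: [570.0, -40.8, 57.9]
ee_rot: [-1.572, -0.001, -0.128]
wrist_force: [-2.7, -3.5, 7.7]
width: 0.5
```

```bash
python3 -m creep '0 0 0 0 -.27 0 1;0 0 0 0 0 -.26 1;0 0 0 0 0 -.26 1;0 0 0 0 .2 0 1;0 0 0 0 0 0 1;0 0 0 0 0 0 1'
```

```text
time: 29.17
tool_pos: [568.6, -53.9, 58.9]
ee_rot: [-1.571, -0.001, -0.128]
wrist_force: [1.1, -2.5, 2.8]
width: 0.2
```

```bash
python3 -m creep '0 0 0 0 .03 0 1;0 0 0 0 0 0 1'
```

```text
time: 29.33
tool_pos: [568.6, -53.6, 58.4]
ee_rot: [-1.571, -0.001, -0.128]
wrist_force: [0.4, -3.6, 4.6]
width: 0.4
```

```bash
python3 -m creep '0 0 0 0 .04 0 1;0 0 0 0 0 0 1'
python3 - <<'E'
from plant import env
from h import *
t=env.grab_frame("scene");cv2.imwrite("pics/s17.png",cv2.resize(t["img"][215:300,235:380,::-1],None,fx=5.5,fy=5.5,interpolation=2))
E
```

```text
time: 29.5
tool_pos: [568.6, -53.6, 57.7]
ee_rot: [-1.571, -0.001, -0.128]
wrist_force: [0.8, -3.0, 7.5]
width: 0.4
```

View pics/s17.png

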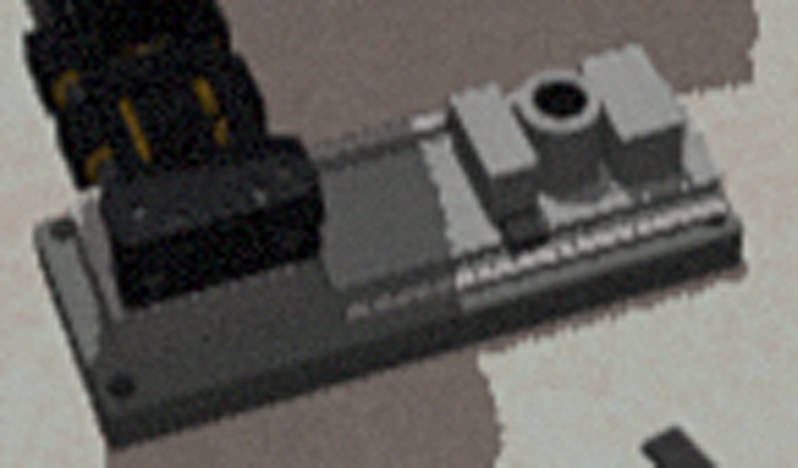

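Run:
```python
from plant import env
from h import *
f=env.grab_frame("scene");S=lambda x,y:(235+x/5.5,215+y/5.5)
v=np.array([.128,.992])
for n,p,z in(("jawR",(540,172),60),("jawL",(494,86),60),("anR",(626,140),60),("anL",(581,66),60),("bush",(559,100),66)):
    q=ray(f,S(*p),z);print(n,q.round(1),(q[:2]@v).round(1))
```

```text
jawR [614.9  78.2  60. ] 156.3
jawL [568.2  84.9  60. ] 156.9
anR [616.4 113.7  60. ] 191.7
anL [575.  118.5  60. ] 191.2
bush [591.5  99.5  66. ] 174.4
```

```bash
python3 -m creep '0 0 0 0 0 .06 1;0 0 0 0 0 0 1'
```

```text
time: 29.77
tool_pos: [568.8, -52.4, 57.9]
ee_rot: [-1.572, -0.001, -0.128]
wrist_force: [-0.3, -5.4, 7.1]
width: 0.7
```

```bash
python3 -m creep '0 0 0 0 0 .06 1;0 0 0 0 0 0 1'
```

```text
time: 29.93
tool_pos: [569.0, -50.9, 57.9]
ee_rot: [-1.572, -0.001, -0.128]
wrist_force: [-0.5, -5.9, 7.8]
width: 0.5
```

```bash
python3 -m creep '0 0 0 0 0 .06 1;0 0 0 0 0 0 1'
```

```text
time: 30.1
tool_pos: [569.1, -49.4, 57.9]
ee_rot: [-1.572, -0.001, -0.128]
wrist_force: [-0.6, -4.5, 6.8]
width: 0.3
```

```bash
python3 -m creep '0 0 0 0 .01 .08 1;0 0 0 0 0 0 1'
```

```text
time: 30.27
tool_pos: [569.4, -47.4, 57.7]
ee_rot: [-1.572, -0.001, -0.128]
wrist_force: [-0.7, -5.0, 7.8]
width: 0.1
```

```bash
python3 -m creep '0 0 0 0 0 .08 1;0 0 0 0 0 0 1'
```

```text
time: 30.43
tool_pos: [569.7, -45.4, 57.7]
ee_rot: [-1.572, -0.001, -0.128]
wrist_force: [-0.2, -5.6, 7.5]
width: 0.6
```

Run:
```python
from plant import env
from h import *
t=env.grab_frame("scene");cv2.imwrite("pics/s18.png",cv2.resize(t["img"][215:300,235:380,::-1],None,fx=5.5,fy=5.5,interpolation=2))
```

```text
(no output)
```

View pics/s18.png

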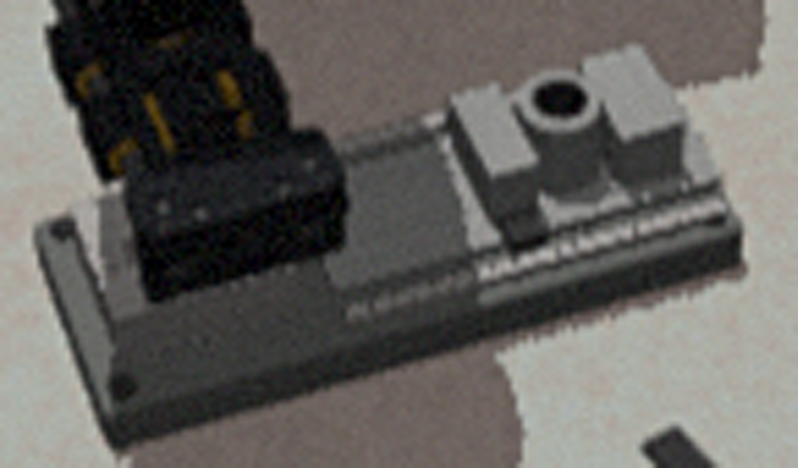

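```bash
python3 -m creep '0 0 0 0 -.2 0 1;0 0 0 0 -.5 0 1;0 0 0 0 -.8 0 1;0 0 0 0 -.8 0 1;0 0 0 0 -.8 0 1;0 0 0 0 -.8 0 1;0 0 0 0 -.8 .5 1;0 0 0 0 -.2 .8 1;0 0 0 0 0 .8 1;0 0 0 0 0 .2 1;0 0 0 0 0 0 1;0 0 0 0 0 0 1'
python3 - <<'E'
from plant import env
from h import *
s=env.sense();print(s["wrist_force"])
w=env.grab_frame("wrist");cv2.imwrite("pics/w19.png",w["img"][:,:,::-1])
t=env.grab_frame("top");cv2.imwrite("pics/t19.png",t["img"][:,:,::-1])
t=env.grab_frame("scene");cv2.imwrite("pics/s19.png",t["img"][:,:,::-1])
E
```

```text
time: 31.48
tool_pos: [576.2, 12.0, 178.9]
ee_rot: [-1.571, 0.002, -0.127]
wrist_force: [-0.5, -0.4, 0.1]
width: 0.2
[-0.4765671  -0.4496359   0.05445813]
```

View pics/w19.png

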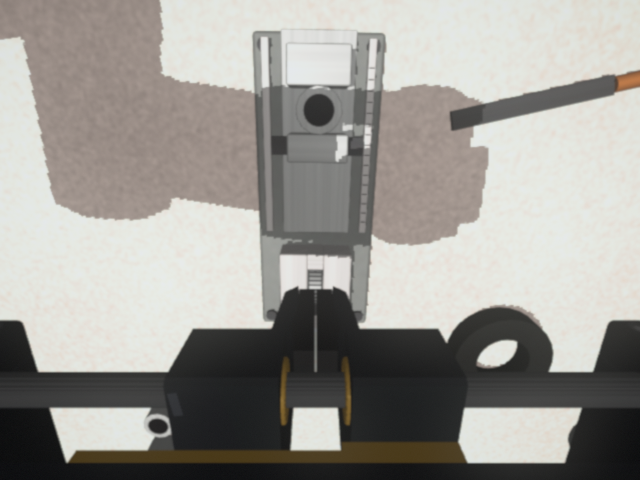

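View pics/s19.png

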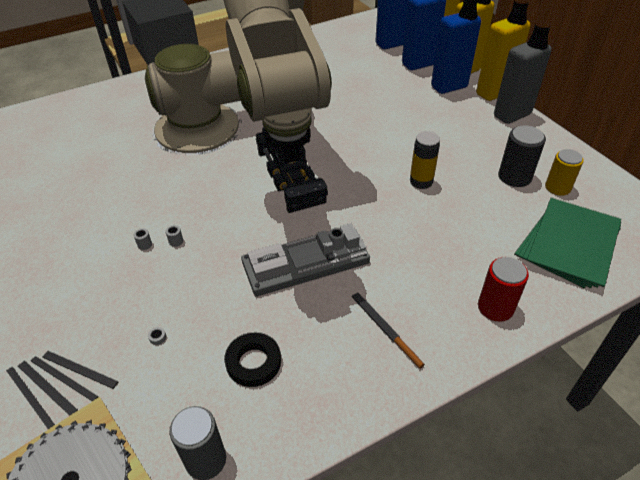

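Run:
```python
exec(open("m.py").read().split("C=lambda")[0])
s=env.sense();T=s["tool_pos"][:2];u=np.array([.992,-.128]);v=np.array([.128,.992])
for n,uv,z in(("anvil front",(319,86),60),("jaw front",(319,134),60),("jaw back",(319,162),60),("bush",(319,109.5),66),("anL",(287,84),60),("anR",(351.5,85),60)):
    p=ray(f,uv,z,s)[:2]-T;print(n,(p@u).round(1),(p@v).round(1))
i=cv2.imread("pics/w19.png")[20:180,240:400];cv2.imwrite("pics/w19z.png",cv2.resize(i,None,fx=3.7,fy=3.7,interpolation=2))
```

```text
anvil front 3.2 101.9
jaw front 3.3 70.5
jaw back 3.4 51.0
bush 3.2 86.8
anL -18.5 103.2
anR 25.3 102.5
```

View pics/w19z.png

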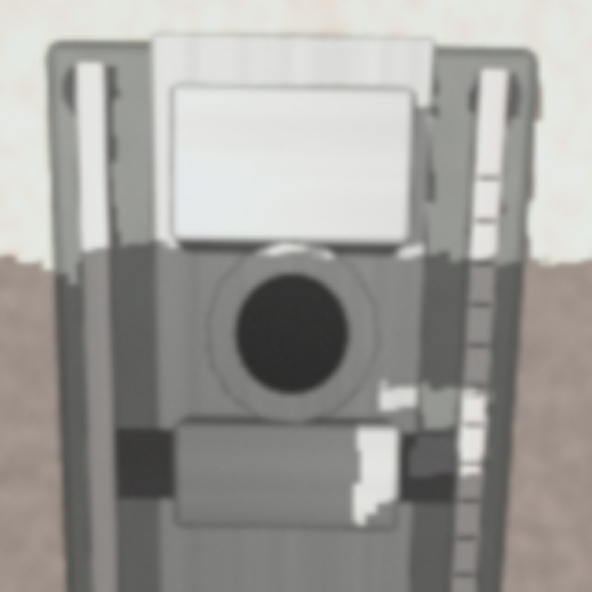

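The wrist view shows the bushing at (319,109) touching both the anvil front edge (row 86) and the jaw face (row 134). The gap measures about 31.5 mm, and the bushing is centred in x to within about 0.2 mm. The hand is clear of the gauge.

Run:
```python
from plant import env
print(env.close_job())
```

```text
the job is handed in; nothing more can be done
None
```

The job is done and handed in at about 32 s. The bushing stands upright on the bed, held between the closed jaw and the anvil, and the hand is clear.

**What I did:** I took the tall bushing farthest from the base (about 447, -252), stood it on the bed about 4 mm short of the anvil and let go. I then rolled the wheel with the closed fingertips in three strokes. The third stroke slid over the wheel about 8 mm with the jaw not moving, so the jaw had already closed.

**Last checks:**
- **Gap:** the jaw-to-anvil gap measured about 31.5 mm in the wrist view, against 32 mm expected. The bushing touches both faces, is centred across the bed to within about 0.2 mm, and is upright.
- **Force:** readings on the wheel were mostly 6 to 9 N, with a peak of 9.5 N. I read force only at the end of each move, so brief higher values would not show.
- **Other things:** the two other tall bushings, the spacer, tape, file and cans look unmoved in the scene image. I did not measure them again.

**What disagreed:**
- **Fingertip reach:** the closed fingertips reached only about 6 mm ahead of the TCP, not the stated 25 mm. Finding the rim took several probes that touched nothing.
- **Earlier gap reading:** a coarser scene-camera measurement before the last stroke gave a gap of about 35 mm. The jaw did not move after that, so I took the closer wrist view as the better one.
- **Grip force:** it was not measured. I limited it by commanding the fingers to about 30 mm; they read about 30.6 mm on the 32 mm bushing.

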